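# Count the lanes with a fingertip and push the ink bottle into the third

### The job

Count the gaps of the ink-bottle rack with a fingertip: run it along the top of the rail at the back of the rack from the left end (left as seen from the robot, at the rack's open side), touching the rail behind the first, the second and then the third gap. Then push the square ink bottle that stands on the table in front of the rack into that third gap, until it stands fully home against the backboard. Only push it from outside, never taking it between the fingers or lifting it, keep it upright, leave everything else on the table where it is, and finish with the hand clear.

Things in the scene. Friction and masses are not known exactly. Their poses are not given: they have to be found in the camera images.
- rack: Fixed dark steel backboard of a divider rack for ink bottles: 400 wide (y), 5 thick, 48 high; feet 4 high reach 50 behind its front face. Origin on the tabletop at mid-width, in the plane of its front face. +x points away from the open side (away from the robot), +y to the left end seen from the robot. Turned up to 9 degrees. No floor: bottles slide on the bare tabletop (height 0).
- rail: Rigid bare aluminium bar that runs along the top of the backboard, the full 400 of its width: section 18 deep (x) and 14 high, flat top 62 above the table. Origin at the centre of the bar: 9 behind the backboard's front face, 55 above the table; axes as the rack's. This is what the fingertip runs along.
- fin1: Upright dark steel divider fin, 3 thick, 28 high, reaching 63.5 forward from the backboard to a rounded nose. Origin on the tabletop, mid-thickness, at the backboard's front face; axes as the rack's. Fins are clipped on by hand: 58 to 70 from fin to fin. fin1 is the leftmost (largest y); gap 1 lies between fin1 and fin2.
- fin2: Divider fin like fin1. Number 2 from the left; gap 1 lies between fin1 and fin2.
- fin3: Divider fin like fin1. Number 3 from the left; gap 2 lies between fin2 and fin3.
- fin4: Divider fin like fin1. Number 4 from the left; gap 3 lies between fin3 and fin4.
- fin5: Divider fin like fin1. Number 5 from the left; gap 4 lies between fin4 and fin5.
- fin6: Divider fin like fin1. Number 6 from the left; gap 5 lies between fin5 and fin6.
- fin7: Divider fin like fin1. Number 7 from the left; gap 6 lies between fin6 and fin7.
- bottle: The bottle to push: square glass ink bottle, body 46 x 46, 45 high, flat upright faces (edges rounded 4), round black cap 30 across, 64 high in all, about 170 g; slides at 1 to 3 N. Origin at the centre of its underside, x and y normal to the faces. Starts alone on the tabletop in front of the rack, turned up to 20 degrees to it. Fully home, its origin lies 23 in front of the backboard.
- round_ink: Bystander: round ink bottle 42 across, 59 high, standing in gap 1, 4 or 6. Origin at the centre of its underside.
- faceted_ink: Bystander: six-sided ink bottle 44 across, 58 high, standing in gap 1, 4 or 6. Origin at the centre of its underside.
- oblong_ink: Bystander: oblong ink bottle 34 x 42, 60 high, standing in gap 1, 4 or 6. Origin at the centre of its underside.
- sample_pot: Bystander: small round pot with white cap, 40 across, 46 high, on the table in front of the right half of the rack. Origin at the centre of its underside.
- pen_jar: Bystander: glass jar of pens, 76 across, 90 high, the pens to 175, on the table to the left of the rack. Origin at the centre of its underside.
- notebooks: Bystander: two notebooks stacked, 150 x 105 x 22, on the table at the left. Origin at the centre of their underside.

How it is judged:
By the outcome, as a careful person would: the job done as asked, in the order asked, and still so for the second after the job is handed in, with the robot touching nothing.
It also fails if it takes over 72 s, if anything falls off the work surface, if the arm or the gripper's body presses on something with over 40 N, if the wrist force passes 120 N, or if a joint passes its speed limit or range.

### The arm

A 6-joint arm with a two-finger parallel gripper is mounted at the origin on the work surface. World frame = base frame: x ahead of the robot, y to its left, z up, the work surface at z = 0. Lengths are in m, angles in degrees, forces in N, time in s.
With the tool pointing down it reaches from about 0.3 to 0.75 m from the base axis. Payload 8.5 kg.
Tool frame: the origin (TCP) lies between the finger pads; the fingertips stand ahead of it and the grasp point (between the pads) lies 8 mm behind it (env.tcp_to_tips is the z of the fingertips in the tool frame, in m); z points along the fingers, x is the direction in which the jaws open and shut, and the axes are right-handed (so a half turn about z gives the same grasp; the last joint's range is limited). The gripper opens to 85 mm and grips with 20 to 120 N. Pads are 22 mm wide; open, the fingers measure 114 mm over their backs; the gripper's body (76 mm by 85 mm) begins 54 mm behind the grasp point. The pads swing forward as they close: fully open they stand 13 mm farther back than shut.
Start: joints at [59.685, 21.807, 74.336, -0, 83.858, -12.336], TCP at [0.17, 0.523, 0.242] pointing down, gripper open.
Joint ranges: [-178.18, 178.18], [-50.72, 133.34], [12.68, 142.11], [-81.47, 261.47], [9.98, 163.14], [-165.26, 165.26]. Speed limits (degrees/s): [136.94, 136.94, 180, 180, 180, 180].

### API

Orientations are given as a 3x3 rotation matrix whose columns are the frame's x, y, z axes.
In Python, from rig import observe, viewer, env gives the robot as it stands.
- The arm moves only by the tool jog_arm, never from a script. Its arguments are lists of equal length, an entry for each row: "dr": the turn, a rotation vector about the tool's x, y, z in rad, a list of three; "slide": the shift along the tool's x, y, z in m, a list of three; "gripper": the opening, from -1 (shut) to 1 (fully open), so that 0 is half open. In form: {"dr": [[rx, ry, rz], ...], "slide": [[dx, dy, dz], ...], "gripper": [gripper, ...]}. A call has exactly 10 rows; each row shifts and turns the commanded pose from where the row before left it, along the tool's axes as they then stand; what a row does not reach is not made up. A row lasts 1/10 s, in which the tool goes at most 50 mm and 8.59 degrees, less where a joint would pass 70% of its speed; a pose out of reach is approached as far as the arm can. A call is refused whole if a number of a shift passes 0.05 or a number of a turn 0.15, either way. A call with a gripper value outside its range is refused whole. The fingers move at their own pace and stop on an object; "force" is the grip in N (left out, the last holds). Time passes only in rows, so rows that do not move let the fingers close, or fill a call up. It gives the time, the measured TCP pose, the force and the opening at its end, in the units of the state.
- observe(): the state, without advancing time (a new reading comes with each control period).
- viewer.get_image(name): name is "side" or "top"; returns a dict with "pixels" (384x512x3 uint8, blue, green, red), "camera_matrix" (3x3 intrinsics, pixels), "R" (3x3) and "t" (3): a world point X has camera coordinates R X + t. Camera axes: x right, y down, z forward; pixel columns grow to the right and rows downward; lengths in m; the calibration is good to about 2 mm. A picture is of the moment at which its call begins. There is no depth.
- env.close_job(): hands the job in, once; it reports no verdict.
The state is a dict: "time_s": time; "q": joint angles; "qvel": joint speeds; "joint_efforts": joint torques, N m; "position": TCP position; "tool_rot": TCP orientation; "ft_force": force on the tool from outside, world axes, zero at the start; "wrist_torque": the same for the moment, N m; "grip_width": finger opening in m.
Only numpy, scipy, OpenCV 4.12 (cv2) and the standard library are available. Lean on these libraries where they do the work, as an engineer would, in place of code of your own. Each camera call takes 0.05 s, during which the arm holds its last target.

## Working session

There is one attempt and no reset: what is moved stays moved. The work goes in short steps, Python scripts to look and compute and a tool call to move; the robot and the scene stay as the last step left them, time stands still between calls to the robot, and variables do not carry over. Pictures are saved under pics/ and viewed, and the job is handed in when it is done.

Besides the shell and the picture viewer there is one more tool, called after ">>>" as name(argument=value, ...) on one line, values as JSON. jog_arm: Moves the arm, as the interface text tells. Its arguments: {"type":"object","properties":{"dr":{"type":"array","items":{"type":"array","items":{"type":"number"}}},"slide":{"type":"array","items":{"type":"array","items":{"type":"number"}}},"gripper":{"type":"array","items":{"type":"number"}},"force":{"type":"number"}},"required":["dr","slide","gripper"]}

```bash
ls; mkdir -p pics; python3 - <<'E'
from rig import observe, viewer, env
import cv2,numpy as np
for n in("side","top"):
    d=viewer.get_image(n); cv2.imwrite(f"pics/{n}0.png",d["pixels"]); print(n,d["camera_matrix"],d["R"],d["t"])
    np.savez(f"{n}0.npz",**d)
print(observe(),env.tcp_to_tips)
E
```

```text
pics
side [[347.76061436   0.         258.40558954]
 [  0.         347.76061436 190.2622602 ]
 [  0.           0.           1.        ]] [[ 0.97556722 -0.21961529 -0.00614249]
 [-0.1422614  -0.61014898 -0.77940998]
 [ 0.16742251  0.76124066 -0.62648412]] [-0.50582649  0.14021496  0.80858716]
top [[390.83896448   0.         253.42515387]
 [  0.         390.83896448 190.43641735]
 [  0.           0.           1.        ]] [[-2.34221975e-02 -9.99715604e-01 -4.48456664e-03]
 [-9.87775553e-01  2.38335000e-02 -1.54050062e-01]
 [ 1.54113134e-01  8.21554320e-04 -9.88052867e-01]] [0.05041874 0.55981595 1.15535281]
{'time_s': 0.1, 'q': array([ 5.96851661e+01,  2.18391695e+01,  7.43791032e+01, -1.99338682e-04,
        8.38578366e+01, -1.23338076e+01]), 'qvel': array([ 0.01940123, -0.15325856, -0.0592779 ,  0.00089236,  0.08819167,
       -0.03136145]), 'joint_efforts': array([ 3.30385832e-03, -4.49222267e+01, -2.31656206e+01, -1.98790503e-04,
        3.65313419e-03, -3.48227900e-05]), 'position': array([0.16964602, 0.52292819, 0.24176209]), 'tool_rot': array([[ 3.08701242e-01,  9.51158818e-01, -6.67504418e-04],
       [ 9.51158166e-01, -3.08701836e-01, -1.14847146e-03],
       [-1.29843860e-03, -2.80367712e-04, -9.99999118e-01]]), 'ft_force': array([-0.9508721 , -0.37250623, -0.9703012 ]), 'wrist_torque': array([ 0.05497486,  0.03035158, -0.00239131]), 'grip_width': 0.08538535832732022} 0.011
```

View pics/side0.png

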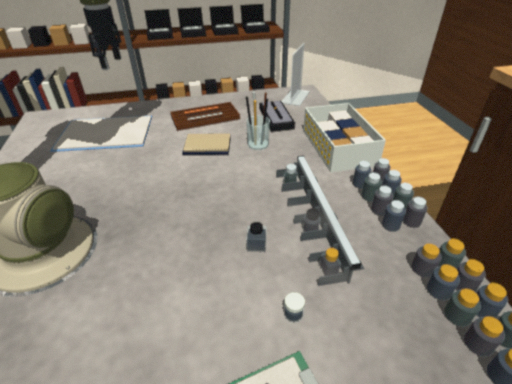

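```bash
python3 - <<'E'
import cv2
im=cv2.imread("pics/top0.png"); c=im[60:320,100:460]; print(c.shape)
cv2.imwrite("pics/top0c.png",cv2.resize(c,None,fx=2.2,fy=2.2,interpolation=cv2.INTER_CUBIC))
E
```

```text
(260, 360, 3)
```

View pics/top0.png

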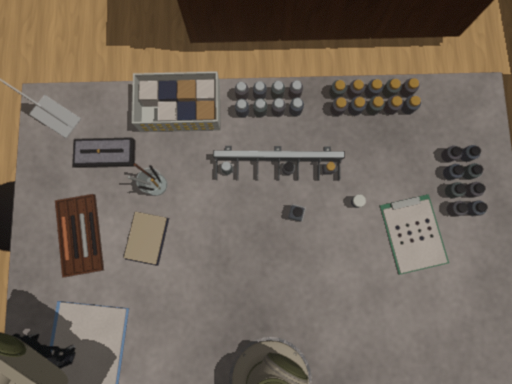

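View pics/top0c.png

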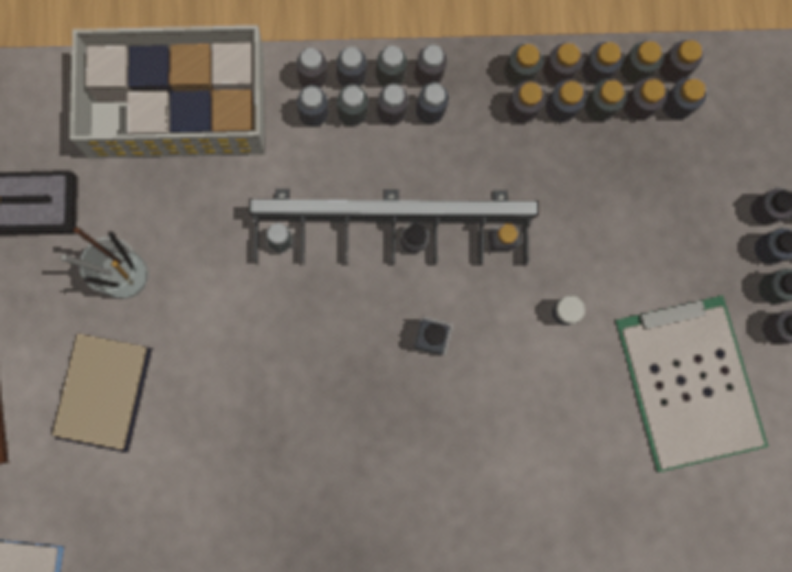

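```bash
python3 - <<'E'
import cv2
im=cv2.imread("pics/top0.png"); c=im[143:233,205:355]
c=cv2.convertScaleAbs(c,alpha=1.5,beta=10)
cv2.imwrite("pics/t1.png",cv2.resize(c,None,fx=5.3,fy=5.3,interpolation=cv2.INTER_CUBIC))
im=cv2.imread("pics/side0.png"); c=im[150:320,235:375]
c=cv2.convertScaleAbs(c,alpha=1.4,beta=10)
cv2.imwrite("pics/s1.png",cv2.resize(c,None,fx=3.5,fy=3.5,interpolation=cv2.INTER_CUBIC))
E
```

```text
(no output)
```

View pics/t1.png

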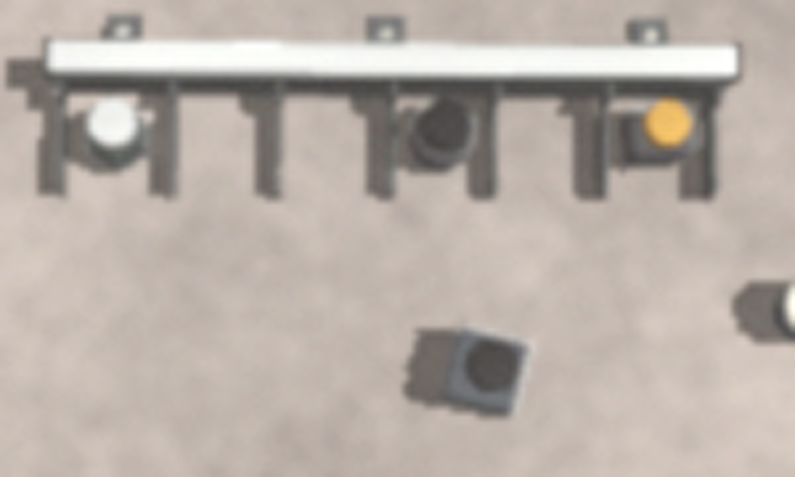

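View pics/s1.png

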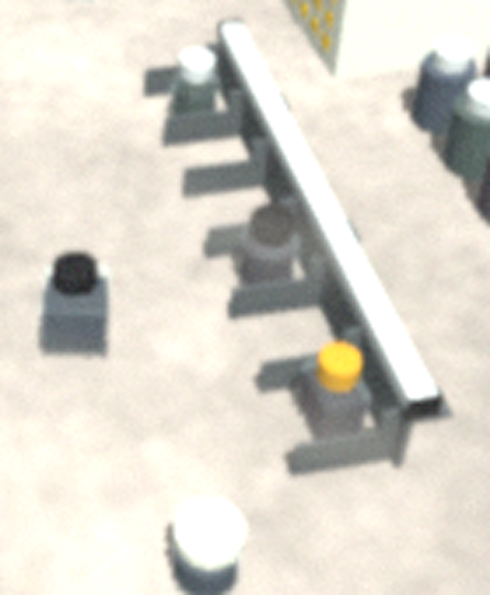

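```bash
cat > h.py <<'E'
import numpy as np,cv2
def load(n): return dict(np.load(n+".npz"))
def unproj(d,uv,z):
    uv=np.atleast_2d(np.asarray(uv,float)); K=d["camera_matrix"];R=d["R"];t=d["t"]
    r=np.c_[uv,np.ones(len(uv))]@np.linalg.inv(K).T@R; C=-R.T@t
    s=(z-C[2])/r[:,2]; return C+s[:,None]*r
def proj(d,X):
    c=np.atleast_2d(X)@d["R"].T+d["t"]; p=c@d["camera_matrix"].T; return p[:,:2]/p[:,2:]
E
python3 - <<'E'
from h import *
d=load("top0");s=load("side0")
for d,n,box in((d,"top",(150,165,205,355)),(s,"side",(150,275,290,370))):
    im=d["pixels"]; g=im.min(2).astype(int); r0,r1,c0,c1=box
    m=np.zeros(g.shape,np.uint8); m[r0:r1,c0:c1]=(g[r0:r1,c0:c1]>(140 if n=="top" else 170))
    k,l,st,ce=cv2.connectedComponentsWithStats(m); i=1+np.argmax(st[1:,4]); print(n,st[i])
    ys,xs=np.where(l==i); rect=cv2.minAreaRect(np.c_[xs,ys].astype(np.float32)); b=cv2.boxPoints(rect)
    print(rect); print(np.c_[b,unproj(d,b,.062)].round(3))
def bc(src,y0,y1,x0,x1,f,o):
    c=cv2.convertScaleAbs(src["pixels"][y0:y1,x0:x1],alpha=1.6); c=cv2.resize(c,None,fx=f,fy=f,interpolation=cv2.INTER_CUBIC); cv2.imwrite(o,c)
T=load("top0")
a=T["pixels"][195:230,270:315];b=s["pixels"][215:255,235:280]
a=cv2.resize(a,None,fx=12,fy=12,interpolation=cv2.INTER_NEAREST);b=cv2.resize(b,None,fx=12,fy=12,interpolation=cv2.INTER_NEAREST)
cv2.imwrite("pics/b_top.png",cv2.convertScaleAbs(a,alpha=1.6));cv2.imwrite("pics/b_side.png",cv2.convertScaleAbs(b,alpha=1.6))
E
```

```text
top [215 151 129   6 637]
((279.0, 153.5), (5.0, 128.0), 90.0)
[[ 2.15e+02  1.51e+02  6.83e-01  1.52e-01  6.20e-02]
 [ 3.43e+02  1.51e+02  6.74e-01 -2.40e-01  6.20e-02]
 [ 3.43e+02  1.56e+02  6.58e-01 -2.39e-01  6.20e-02]
 [ 2.15e+02  1.56e+02  6.68e-01  1.52e-01  6.20e-02]]
side [299 157  60 107 814]
((328.5846862792969, 209.45697021484375), (120.33589935302734, 7.643390655517578), 63.06047439575195)
[[ 2.97919e+02  1.57550e+02  6.68000e-01  1.48000e-01  6.20000e-02]
 [ 3.04733e+02  1.54087e+02  6.93000e-01  1.61000e-01  6.20000e-02]
 [ 3.59251e+02  2.61364e+02  6.73000e-01 -2.41000e-01  6.20000e-02]
 [ 3.52437e+02  2.64827e+02  6.56000e-01 -2.46000e-01  6.20000e-02]]
```

View pics/b_top.png

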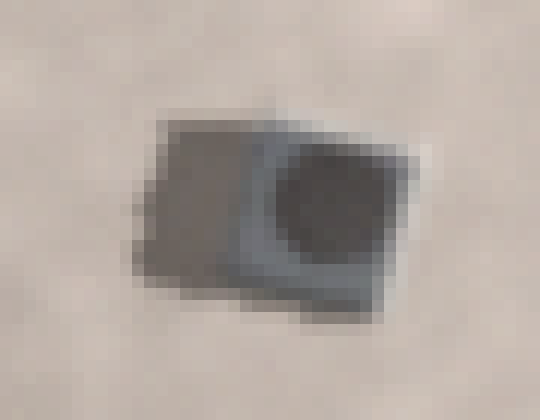

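View pics/b_side.png

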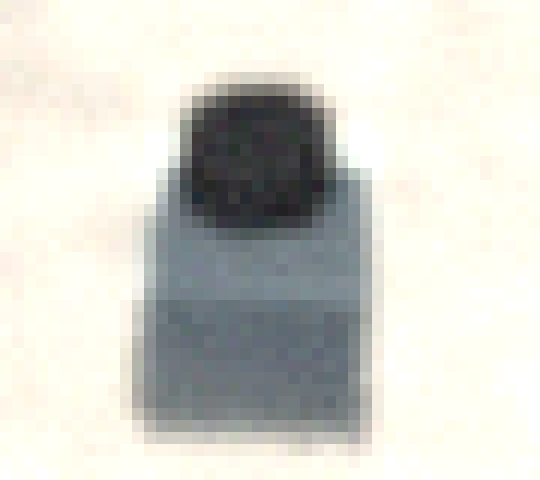

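```bash
cat > fit.py <<'E'
from h import *
from scipy.optimize import minimize
from scipy.ndimage import map_coordinates, gaussian_filter
def tr(p,X):
    c,s=np.cos(p[2]),np.sin(p[2]); X=np.asarray(X,float)
    return np.c_[p[0]+c*X[:,0]-s*X[:,1],p[1]+s*X[:,0]+c*X[:,1],X[:,2]]
def score(d,g,p,edges,n=60):
    # edges: (A,B,inside_point,sign): gradient to inside*sign
    tot=0
    for A,B,I,sg in edges:
        A,B,I=map(lambda v:np.array(v,float),(A,B,I))
        t=np.linspace(.04,.96,n)[:,None]; X=tr(p,A+(B-A)*t); u=proj(d,X)
        a,b,i=proj(d,tr(p,np.array([A,B,I])))
        e=(b-a)/np.linalg.norm(b-a); nn=np.array([-e[1],e[0]]); nn*=np.sign(nn@(i-a))
        gi=map_coordinates(g,(u+.7*nn)[:,::-1].T,order=1); go=map_coordinates(g,(u-.7*nn)[:,::-1].T,order=1)
        tot+=(sg*(gi-go)).mean() if sg else np.abs(gi-go).mean()
    return tot
def fit(ds,gs,p0,edges):
    f=lambda p:-sum(score(d,g,(p[0]/1e3,p[1]/1e3,np.radians(p[2])),edges) for d,g in zip(ds,gs))
    best=None
    for dx in(-4,0,4):
        for dy in(-4,0,4):
            r=minimize(f,np.array(p0)+[dx,dy,0],method="Nelder-Mead",options=dict(initial_simplex=np.array(p0)+[dx,dy,0]+np.array([[0,0,0],[3,0,0],[0,3,0],[0,0,2]])))
            if best is None or r.fun<best.fun: best=r
    return best.x.round(2),round(best.fun,1)
def grey(d): return gaussian_filter(d["pixels"].astype(float).mean(2),.5)
def rail_edges():
    z=.062; q=[(0,.2,z),(.018,.2,z),(.018,-.2,z),(0,-.2,z)]; c=(.009,0,z)
    return [(q[0],q[1],c,1),(q[1],q[2],c,1),(q[2],q[3],c,1),(q[3],q[0],c,1)]
E
python3 - <<'E'
from fit import *
T=load("top0");S=load("side0")
for n,ds in(("top",[T]),("side",[S]),("both",[T,S])):
    print(n,fit(ds,[grey(d) for d in ds],[664,-44,1.2],rail_edges()))
# bottle cap: dark disc centroid
for d,(r0,r1,c0,c1) in((T,(195,230,288,315)),(S,(218,236,245,268))):
    g=d["pixels"].max(2).astype(float)[r0:r1,c0:c1]; w=np.clip(60-g,0,25); 
    ys,xs=np.mgrid[r0:r1,c0:c1]; u=(w*xs).sum()/w.sum(),(w*ys).sum()/w.sum(); print(g.min(),u,unproj(d,u,.064),unproj(d,u,.0545))
E
```

```text
top (array([660.87, -41.65,  -1.73]), np.float64(-145.7))
side (array([660.99, -44.13,  -2.03]), np.float64(-205.9))
both (array([660.92, -43.32,  -1.89]), np.float64(-339.9))
44.0 (np.float64(296.7383512544803), np.float64(211.6678614097969)) [[ 0.49035964 -0.0907756   0.064     ]] [[ 0.49129217 -0.09181119  0.0545    ]]
22.0 (np.float64(255.93774319066148), np.float64(228.34708171206225)) [[ 0.48976207 -0.10451444  0.064     ]] [[ 0.49169624 -0.09522556  0.0545    ]]
```

```bash
cat > rect.py <<'E'
from fit import *
P=(.6609,-.0433,np.radians(-1.9))
def rectify(d,z,x0=-.2,x1=.03,sc=2000):
    # local y from .22 (left col) to -.22; x from x1 (top row) to x0
    H=int((x1-x0)*sc);W=int(.4*sc)
    v,u=np.mgrid[0:H,0:W]; X=np.c_[(x1-v/sc).ravel(),(.2-u/sc).ravel(),np.full(H*W,z)]
    p=proj(d,tr(P,X)).reshape(H,W,2).astype(np.float32)
    return cv2.remap(d["pixels"],p[...,0],p[...,1],cv2.INTER_CUBIC)
E
python3 - <<'E'
from rect import *
T=load("top0");S=load("side0")
a=rectify(T,.028,-.09,.01);b=rectify(S,.028,-.09,.01)
cv2.imwrite("pics/rect28.png",cv2.convertScaleAbs(np.vstack([a,b]),alpha=1.6))
E
```

```text
(no output)
```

View pics/rect28.png

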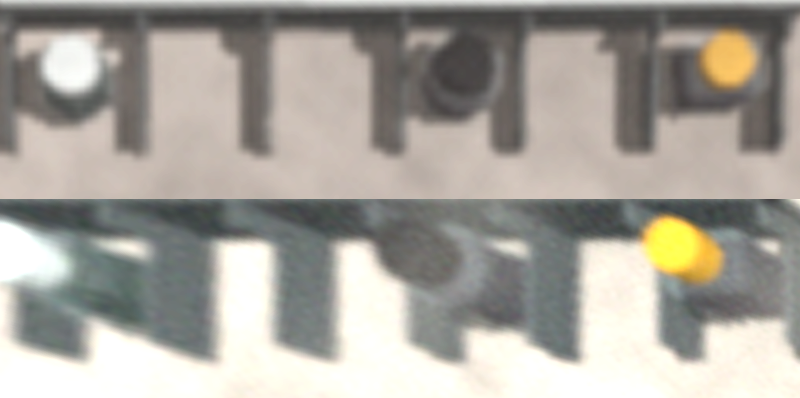

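```bash
python3 - <<'E'
from rect import *
T=load("top0");S=load("side0")
for n,d,Pv in(("top",T,(.6609,-.04165,np.radians(-1.8))),("side",S,(.6609,-.0441,np.radians(-1.95)))):
    g=grey(d)
    for f,y0 in((2,128),(3,66),(4,-1),(5,-62),(6,-127)):
        out=[]
        for side in((-1,) if n=="top" else (1,)):
            ys=np.arange(y0-9,y0+9,.1)
            sc=[score(d,g,Pv,[((-.056,y/1e3+side*.0015,.028),(-.03,y/1e3+side*.0015,.028),(-.04,y/1e3,.028),-1)]) for y in ys]
            out.append((side,round(ys[np.argmax(sc)],1),round(max(sc),1)))
        print(n,f,out)
def rectv(d,Pv):
    import rect; rect.P=Pv; return rectify(d,.028,-.09,.01)[:, 200:460]
a=rectv(T,(.6609,-.04165,np.radians(-1.8)));b=rectv(S,(.6609,-.0441,np.radians(-1.95)))
m=np.vstack([a,b]);m=cv2.resize(cv2.convertScaleAbs(m,alpha=1.6),None,fx=2.5,fy=1.4)
for k in range(0,260,20): cv2.line(m,(int(k*2.5),0),(int(k*2.5),600),(0,0,255) if k==100 else (255,180,0),1)
cv2.imwrite("pics/gap3.png",m)
E
```

```text
top 2 [(-1, np.float64(125.0), np.float64(27.5))]
top 3 [(-1, np.float64(65.4), np.float64(26.1))]
top 4 [(-1, np.float64(-1.4), np.float64(10.1))]
top 5 [(-1, np.float64(-62.7), np.float64(31.3))]
top 6 [(-1, np.float64(-126.3), np.float64(18.9))]
side 2 [(1, np.float64(119.8), np.float64(2.2))]
side 3 [(1, np.float64(62.4), np.float64(44.8))]
side 4 [(1, np.float64(-3.7), np.float64(31.1))]
side 5 [(1, np.float64(-68.7), np.float64(5.3))]
side 6 [(1, np.float64(-129.6), np.float64(39.4))]
```

View pics/gap3.png

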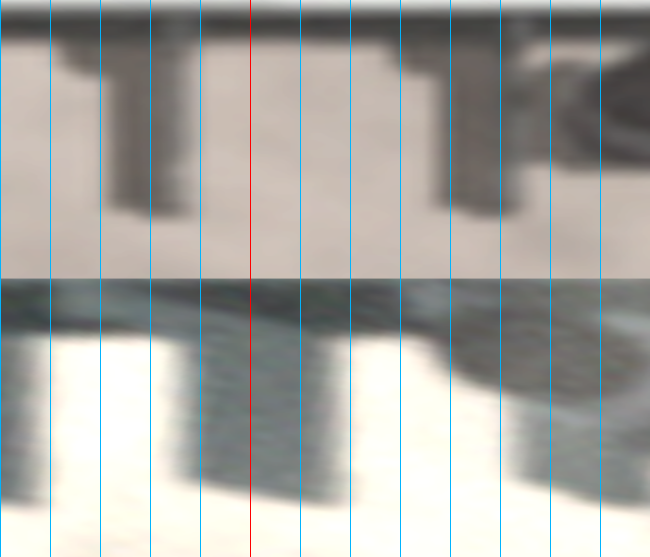

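```bash
python3 - <<'E'
from fit import *
T=load("top0");S=load("side0")
h=.023
def E(es):
    out=[];c=(0,0,.045)
    for A,B,I in es: out.append((A,B,I,-1))
    return out
z=.045;zb=.002
top=E([((h,h,z),(h,-h,z),(0,0,z)),((h,-h,z),(-h,-h,z),(0,0,z)),((-h,-h,zb),(-h,h,zb),(0,0,zb))])
# side: left outline / right outline vertical + top-face edges + bottom edges
print("top",fit([T],[grey(T)],[490,-93,-10],top))
sd=E([((-h,h,0),(-h,h,z),(0,0,.02)),((h,-h,0),(h,-h,z),(0,0,.02)),((-h,-h,0),(-h,h,0),(0,0,.02)),((-h,-h,0),(h,-h,0),(0,0,.02)),((-h,h,z),(h,h,z),(0,0,z))])
for y in(-15,-10,-20): print("side",fit([S],[grey(S)],[490,-97,y],sd))
E
```

```text
top (array([489.27, -86.62, -16.56]), np.float64(-81.7))
side (array([494.55, -89.87, -23.84]), np.float64(-166.1))
side (array([494.55, -89.87, -23.84]), np.float64(-166.1))
side (array([494.55, -89.87, -23.84]), np.float64(-166.1))
```

```bash
python3 - <<'E'
from fit import *
T=load("top0");S=load("side0");h=.023
out=[]
for d,(y0,x0) in((T,(192,268)),(S,(213,232))):
    f=8; c=cv2.convertScaleAbs(cv2.resize(d["pixels"][y0:y0+44,x0:x0+48],None,fx=f,fy=f,interpolation=cv2.INTER_CUBIC),alpha=1.5)
    for p,col in(((.491,-.091,np.radians(-16)),(0,0,255)),):
        for z,hh in((0,0),(.045,0),(.064,1)):
            if hh: a=np.linspace(0,6.283,40); X=np.c_[.015*np.cos(a),.015*np.sin(a),a*0+z]
            else: X=np.array([(h,h,z),(h,-h,z),(-h,-h,z),(-h,h,z)])
            u=((proj(d,tr(p,X))-[x0,y0]+.5)*f).astype(np.int32)
            cv2.polylines(c,[u],True,col,1)
    out.append(c)
cv2.imwrite("pics/bo.png",np.hstack(out))
E
```

```text
(no output)
```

View pics/bo.png

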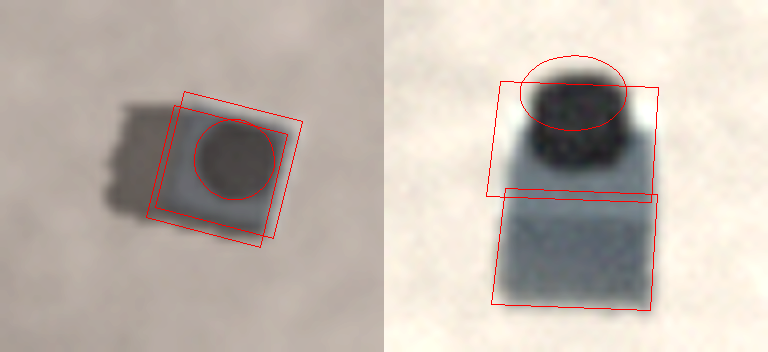

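>>> jog_arm(dr=[[0,0,-0.14],[0,0,-0.14],[0,0,0],[0,0,0],[0,0,0],[0,0,0],[0,0,0],[0,0,0],[0,0,0],[0,0,0]], slide=[[0,0,0],[0,0,0],[-0.0224,0.0324,0],[-0.0224,0.0324,0],[-0.0224,0.0324,0],[-0.0224,0.0324,0],[-0.0224,0.0324,0],[-0.0224,0.0324,0],[-0.0224,0.0324,0],[-0.0224,0.0324,0]], gripper=[-1,-1,-1,-1,-1,-1,-1,-1,-1,-1], force=30)

```text
time_s: 1.1
position: [0.4238, 0.334, 0.2421]
tool_rot: [[0.034, 0.999, -0.001], [0.999, -0.034, -0.0], [-0.0, -0.001, -1.0]]
ft_force: [-0.1, 0.6, 0.1]
grip_width: -0.0001
```

```bash
cat > rl.py <<'E'
from h import *
from rig import observe
P=np.array([.6609,-.0433]);th=np.radians(-1.9);R2=np.array([[np.cos(th),-np.sin(th)],[np.sin(th),np.cos(th)]])
def st():
    s=observe(); p=s["position"];R=s["tool_rot"]
    print("t",round(s["time_s"],2),"pos",p.round(4),"rackloc mm",((p[:2]-P)@R2*1e3).round(1),"tipz",round((p+.011*R[:,2])[2]*1e3,1),"yaw x",round(np.degrees(np.arctan2(R[1,0],R[0,0])),2),"zaxis",R[:,2].round(4),"F",s["ft_force"].round(2),"w",round(s["grip_width"],4))
    return s
def togo(loc,ztip):
    s=st();w=P+R2@np.array(loc); d=np.r_[w,ztip+.011]-s["position"]; print("tool delta",(s["tool_rot"].T@d).round(4))
E
python3 -c "
from rl import *
togo([.009,.190],.1)"
```

```text
t 1.1 pos [0.4238 0.334  0.2421] rackloc mm [-249.5  369.3] tipz 231.1 yaw x 88.06 zaxis [-6.e-04 -2.e-04 -1.e+00] F [-0.1   0.57  0.1 ] w -0.0001
tool delta [-0.1791  0.2587  0.131 ]
```

>>> jog_arm(dr=[[0,0,0],[0,0,0],[0,0,0],[0,0,0],[0,0,0],[0,0,0],[0,0,0],[0,0,0],[0,0,0],[0,0,0]], slide=[[-0.0224,0.0324,0],[-0.0224,0.0324,0],[-0.0224,0.0324,0],[-0.0224,0.0324,0],[-0.0224,0.0324,0],[-0.0224,0.0324,0],[-0.0224,0.0324,0],[-0.0224,0.0322,0],[0,0,0.05],[0,0,0.05]], gripper=[-1,-1,-1,-1,-1,-1,-1,-1,-1,-1])

```text
time_s: 2.1
position: [0.6767, 0.1463, 0.1413]
tool_rot: [[0.035, 0.999, 0.003], [0.999, -0.035, 0.0], [0.0, 0.003, -1.0]]
ft_force: [0.1, 0.3, -1.6]
grip_width: 0.0001
```

```bash
python3 - <<'E'
from rl import *
togo([.009,.190],.07)
from rig import viewer
from fit import proj,tr
out=[]
for n in("top","side"):
    d=viewer.get_image(n); np.savez(n+"1.npz",**d)
    im=d["pixels"].copy()
    p=(P[0],P[1],th); q=(proj(d,tr(p,[(0,.2,.062),(.018,.2,.062),(.018,-.2,.062),(0,-.2,.062)]))*1).astype(np.int32)
    c=(130,190) if n=="top" else (110,240)
    c=im[c[0]:c[0]+100,c[1]:c[1]+130] ; out.append(cv2.resize(c,None,fx=3,fy=3,interpolation=cv2.INTER_CUBIC))
cv2.imwrite("pics/v1.png",cv2.convertScaleAbs(np.hstack(out),alpha=1.3))
E
```

```text
t 2.1 pos [0.6767 0.1463 0.1413] rackloc mm [  9.5 190. ] tipz 130.3 yaw x 87.97 zaxis [ 2.6e-03  1.0e-04 -1.0e+00] F [ 0.11  0.3  -1.63] w 0.0001
tool delta [-0.     -0.0006  0.0603]
```

View pics/v1.png

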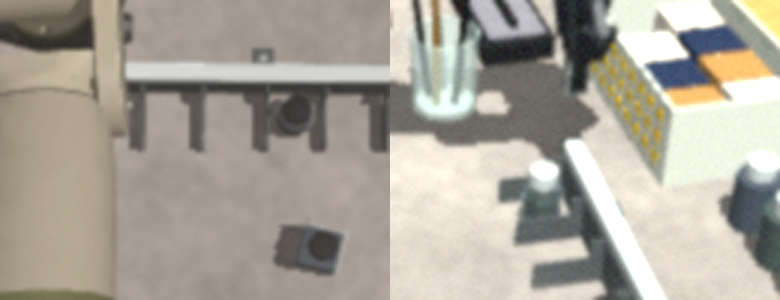

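```bash
python3 - <<'E'
from rl import *
s=st();d=load("side1");R=s["tool_rot"];p=s["position"]
f=9;y0,x0=110,280
c=cv2.convertScaleAbs(cv2.resize(d["pixels"][y0:y0+60,x0:x0+50],None,fx=f,fy=f,interpolation=cv2.INTER_CUBIC),alpha=1.3)
for zz in(.011,-.03):
    X=np.array([p+R@np.array([a,b,zz]) for a,b in((.0145,.011),(.0145,-.011),(-.0145,-.011),(-.0145,.011))])
    u=((proj(d,X)-[x0,y0]+.5)*f).astype(np.int32); cv2.polylines(c,[u],True,(0,0,255),1)
cv2.imwrite("pics/v2.png",c)
E
```

```text
t 2.2 pos [0.6724 0.1469 0.1346] rackloc mm [  5.2 190.5] tipz 123.6 yaw x 88.03 zaxis [-1.500e-02 -6.000e-04 -9.999e-01] F [ 0.24 -0.04  0.32] w -0.0001
```

View pics/v2.png

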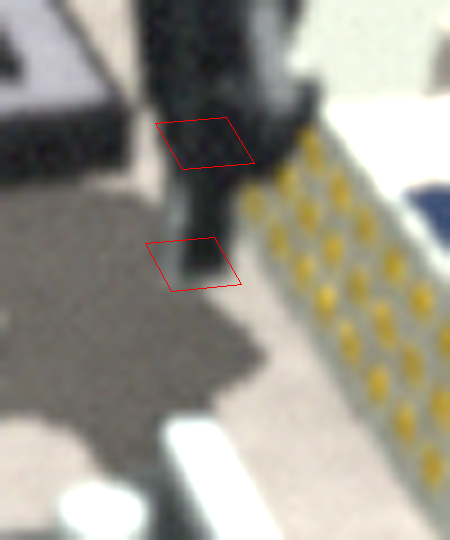

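```bash
python3 - <<'E'
from rl import *
from rig import viewer
for i in range(4):
    s=st(); print(s["qvel"].round(2)); viewer.get_image("top")
st()
E
```

```text
t 2.2 pos [0.6724 0.1469 0.1346] rackloc mm [  5.2 190.5] tipz 123.6 yaw x 88.03 zaxis [-1.500e-02 -6.000e-04 -9.999e-01] F [ 0.24 -0.04  0.32] w -0.0001
[ 0.55 -4.66 -8.88  0.09  6.34  0.06]
t 2.25 pos [0.6743 0.1473 0.1396] rackloc mm [  7.  190.9] tipz 128.6 yaw x 88.06 zaxis [-7.2e-03 -4.0e-04 -1.0e+00] F [ 0.71  0.19 -0.04] w 0.0002
[ 0.33 -4.21 -6.59 -0.08  1.71  0.02]
t 2.3 pos [0.6758 0.1475 0.1432] rackloc mm [  8.5 191.2] tipz 132.2 yaw x 88.07 zaxis [-4.e-04 -0.e+00 -1.e+00] F [0.2  0.44 0.8 ] w -0.0003
[ 0.3  -2.87 -3.4  -0.06  0.03  0.03]
t 2.35 pos [0.6765 0.1477 0.1451] rackloc mm [  9.3 191.4] tipz 134.1 yaw x 88.08 zaxis [ 3.7e-03  2.0e-04 -1.0e+00] F [ 0.52 -0.33  0.46] w 0.0003
[ 0.02 -1.57 -1.12 -0.06 -0.38  0.03]
t 2.4 pos [0.6768 0.1477 0.1458] rackloc mm [  9.5 191.4] tipz 134.8 yaw x 88.08 zaxis [ 5.3e-03  2.0e-04 -1.0e+00] F [0.42 0.44 1.35] w 0.0003
```

>>> jog_arm(dr=[[0,0,0],[0,0,0],[0,0,0],[0,0,0],[0,0,0],[0,0,0],[0,0,0],[0,0,0],[0,0,0],[0,0,0]], slide=[[0,0,0.006],[0,0,0.01],[0,0,0.012],[0,0,0.012],[0,0,0.008],[0,0,0.005],[0,0,0.002],[0,0,0.001],[0,0,0],[0,0,0]], gripper=[-1,-1,-1,-1,-1,-1,-1,-1,-1,-1])

```text
time_s: 3.4
position: [0.6757, 0.1474, 0.0868]
tool_rot: [[0.034, 0.999, 0.001], [0.999, -0.034, 0.0], [0.0, 0.001, -1.0]]
ft_force: [0.4, -0.9, 0.2]
grip_width: 0.0002
```

```bash
python3 -c "
from rl import *
togo([.009,.190],.062)"
```

```text
t 3.4 pos [0.6757 0.1474 0.0868] rackloc mm [  8.5 191.1] tipz 75.8 yaw x 88.07 zaxis [ 8.e-04  0.e+00 -1.e+00] F [ 0.36 -0.91  0.2 ] w 0.0002
tool delta [-0.0011  0.0005  0.0138]
```

>>> jog_arm(dr=[[0,0,0],[0,0,0],[0,0,0],[0,0,0],[0,0,0],[0,0,0],[0,0,0],[0,0,0],[0,0,0],[0,0,0]], slide=[[0,0,0.003],[0,0,0.004],[0,0,0.003],[0,0,0.001],[0,0,0.001],[0,0,0.001],[0,0,0.0005],[0,0,0.0005],[0,0,0],[0,0,0]], gripper=[-1,-1,-1,-1,-1,-1,-1,-1,-1,-1])

```text
time_s: 4.4
position: [0.6756, 0.1474, 0.0731]
tool_rot: [[0.034, 0.999, 0.001], [0.999, -0.034, -0.0], [-0.0, 0.001, -1.0]]
ft_force: [-2.4, -0.5, 5.8]
grip_width: 0.0002
```

```bash
python3 -c "
from rl import *
togo([.009,.190],.062)"
```

```text
t 4.4 pos [0.6756 0.1474 0.0731] rackloc mm [  8.4 191.1] tipz 62.1 yaw x 88.07 zaxis [ 7.e-04 -1.e-04 -1.e+00] F [-2.43 -0.51  5.75] w 0.0002
tool delta [-0.0011  0.0006  0.0001]
```

>>> jog_arm(dr=[[0,0,0],[0,0,0],[0,0,0],[0,0,0],[0,0,0],[0,0,0],[0,0,0],[0,0,0],[0,0,0],[0,0,0]], slide=[[-0.002,0,0.0003],[-0.004,0,0],[-0.006,0,0],[-0.007,0,0],[-0.006,0,0],[-0.004,0,0],[-0.003,0,0],[-0.002,0,0],[0,0,0],[0,0,0]], gripper=[-1,-1,-1,-1,-1,-1,-1,-1,-1,-1])

```text
time_s: 5.4
position: [0.675, 0.1138, 0.0731]
tool_rot: [[0.034, 0.999, 0.002], [0.999, -0.034, 0.001], [0.001, 0.002, -1.0]]
ft_force: [-0.4, 1.6, 5.7]
grip_width: -0.0001
```

```bash
python3 -c "
from rl import *
togo([.009,.094],.062)"
```

```text
t 5.4 pos [0.675  0.1138 0.0731] rackloc mm [  8.9 157.5] tipz 62.1 yaw x 88.07 zaxis [ 2.5e-03  6.0e-04 -1.0e+00] F [-0.42  1.64  5.67] w -0.0001
tool delta [-0.0635  0.0001  0.0001]
```

>>> jog_arm(dr=[[0,0,0],[0,0,0],[0,0,0],[0,0,0],[0,0,0],[0,0,0],[0,0,0],[0,0,0],[0,0,0],[0,0,0]], slide=[[-0.003,0,0.0002],[-0.006,0,0],[-0.009,0,0],[-0.011,0,0],[-0.011,0,0],[-0.01,0,0],[-0.007,0,0],[-0.004,0,0],[-0.002,0,0],[0,0,0]], gripper=[-1,-1,-1,-1,-1,-1,-1,-1,-1,-1])

```text
time_s: 6.4
position: [0.673, 0.0508, 0.0731]
tool_rot: [[0.034, 0.999, 0.003], [0.999, -0.034, 0.001], [0.001, 0.003, -1.0]]
ft_force: [0.4, 2.7, 6.6]
grip_width: -0.0002
```

```bash
python3 -c "
from rl import *
togo([.009,.031],.062)"
```

```text
t 6.4 pos [0.673  0.0508 0.0731] rackloc mm [ 9.  94.5] tipz 62.1 yaw x 88.06 zaxis [ 2.9e-03  8.0e-04 -1.0e+00] F [0.4  2.66 6.58] w -0.0002
tool delta [-0.0635  0.      0.    ]
```

>>> jog_arm(dr=[[0,0,0],[0,0,0],[0,0,0],[0,0,0],[0,0,0],[0,0,0],[0,0,0],[0,0,0],[0,0,0],[0,0,0]], slide=[[-0.003,0,0.0001],[-0.006,0,0],[-0.009,0,0],[-0.011,0,0],[-0.011,0,0],[-0.01,0,0],[-0.007,0,0],[-0.004,0,0],[-0.002,0,0],[0,0,0]], gripper=[-1,-1,-1,-1,-1,-1,-1,-1,-1,-1])

```text
time_s: 7.4
position: [0.6709, -0.0121, 0.0731]
tool_rot: [[0.034, 0.999, 0.003], [0.999, -0.034, 0.001], [0.001, 0.003, -1.0]]
ft_force: [0.3, 3.0, 6.9]
grip_width: 0.0
```

```bash
python3 - <<'E'
from rl import *
togo([.009,.031],.062)
from rig import viewer
for n in("top","side"):
    d=viewer.get_image(n); np.savez(n+"2.npz",**d)
d=load("side2"); cv2.imwrite("pics/s2.png",cv2.resize(d["pixels"][140:300,230:390],None,fx=3.5,fy=3.5,interpolation=cv2.INTER_CUBIC))
E
```

```text
t 7.4 pos [ 0.6709 -0.0121  0.0731] rackloc mm [ 9.  31.5] tipz 62.1 yaw x 88.07 zaxis [ 3.e-03  7.e-04 -1.e+00] F [0.27 2.99 6.86] w 0.0
tool delta [-0.0005  0.      0.0001]
```

View pics/s2.png

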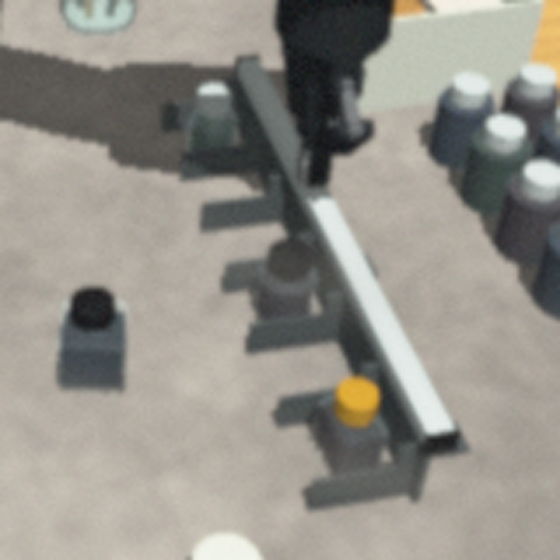

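>>> jog_arm(dr=[[0,0,0],[0,0,0],[0,0,0.1228],[0,0,0.1228],[0,0,0],[0,0,0],[0,0,0],[0,0,0],[0,0,0],[0,0,0]], slide=[[0,0,-0.005],[0,0,-0.015],[0,0,-0.025],[0,0,-0.015],[-0.012,-0.01,0],[-0.025,-0.021,0],[-0.03,-0.025,0],[-0.03,-0.025,0],[-0.026,-0.021,0],[-0.02,-0.017,0]], gripper=[-1,-1,-1,-1,-1,-1,-1,-1,-1,-1])

```text
time_s: 8.5
position: [0.5148, -0.118, 0.1319]
tool_rot: [[0.276, 0.961, -0.0], [0.961, -0.276, -0.0], [-0.0, -0.0, -1.0]]
ft_force: [0.5, -0.3, -0.6]
grip_width: -0.0003
```

>>> jog_arm(dr=[[0,0,0],[0,0,0],[0,0,0],[0,0,0],[0,0,0],[0,0,0],[0,0,0],[0,0,0],[0,0,0],[0,0,0]], slide=[[-0.017,-0.014,0],[-0.012,-0.01,0],[-0.0066,-0.006,0],[-0.003,-0.0018,0],[0,0,0.008],[0,0,0.015],[0,0,0.015],[0,0,0.01],[0,0,0.004],[0,0,0]], gripper=[-1,-1,-1,-1,-1,-1,-1,-1,-1,-1])

```text
time_s: 9.5
position: [0.4752, -0.1452, 0.0792]
tool_rot: [[0.275, 0.961, -0.001], [0.961, -0.275, 0.0], [0.0, -0.001, -1.0]]
ft_force: [-0.7, 0.2, 0.4]
grip_width: 0.0001
```

```bash
cat >> rl.py <<'E'
def bt(b=(.491,-.092),yaw=-16):
    s=st();t=np.radians(yaw);R=np.array([[np.cos(t),-np.sin(t)],[np.sin(t),np.cos(t)]])
    print("tcp in bottle frame mm",((s["position"][:2]-b)@R*1e3).round(1))
E
python3 - <<'E'
from rl import *
from rig import viewer
out=[]
for n in("top","side"):
    d=viewer.get_image(n); np.savez(n+"3.npz",**d); out.append(cv2.resize(d["pixels"][150:270,230:390],None,fx=2.4,fy=2.4,interpolation=cv2.INTER_CUBIC))
bt()
cv2.imwrite("pics/v3.png",np.hstack(out))
E
```

```text
t 9.6 pos [ 0.4755 -0.1455  0.0801] rackloc mm [-181.9 -108.3] tipz 69.1 yaw x 74.0 zaxis [ 6.e-04 -3.e-04 -1.e+00] F [-1.02  0.06  0.43] w -0.0001
tcp in bottle frame mm [ -0.2 -55.7]
```

View pics/v3.png

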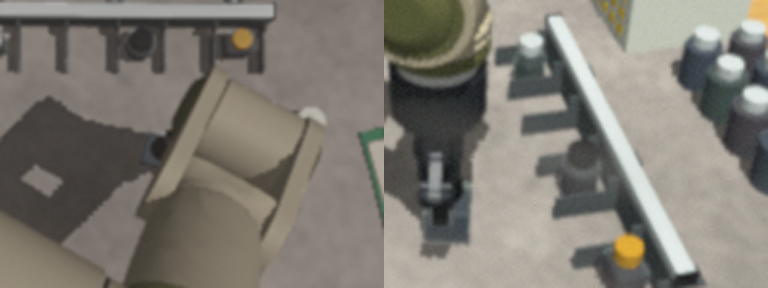

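>>> jog_arm(dr=[[0,0,0],[0,0,0],[0,0,0],[0,0,0],[0,0,0],[0,0,0],[0,0,0],[0,0,0],[0,0,0],[0,0,0]], slide=[[0,0,0.006],[0,0,0.01],[0,0,0.012],[0,0,0.012],[0,0,0.008],[0,0,0.005],[0,0,0.002],[0.003,0,0.001],[0.003,0,0],[0.003,0,0]], gripper=[-1,-1,-1,-1,-1,-1,-1,-1,-1,-1])

```text
time_s: 10.6
position: [0.4783, -0.137, 0.0244]
tool_rot: [[0.276, 0.961, 0.002], [0.961, -0.276, -0.001], [-0.001, 0.002, -1.0]]
ft_force: [1.0, -2.9, 4.6]
grip_width: 0.0001
```

```bash
python3 -c "
from rl import *
bt()"
```

```text
t 10.6 pos [ 0.4783 -0.137   0.0244] rackloc mm [-179.4  -99.7] tipz 13.4 yaw x 73.99 zaxis [ 0.0019 -0.0013 -1.    ] F [ 0.97 -2.94  4.56] w 0.0001
tcp in bottle frame mm [  0.2 -46.8]
```

```bash
python3 - <<'E'
from rl import *
from rig import viewer
d=viewer.get_image("side"); np.savez("side4.npz",**d); cv2.imwrite("pics/v4.png",cv2.resize(d["pixels"][185:275,210:310],None,fx=6,fy=6,interpolation=cv2.INTER_CUBIC))
bt()
E
```

```text
t 10.65 pos [ 0.4784 -0.1367  0.0244] rackloc mm [-179.3  -99.4] tipz 13.4 yaw x 74.0 zaxis [ 0.002  -0.0012 -1.    ] F [ 0.26 -1.14  2.78] w -0.0001
tcp in bottle frame mm [  0.2 -46.4]
```

View pics/v4.png

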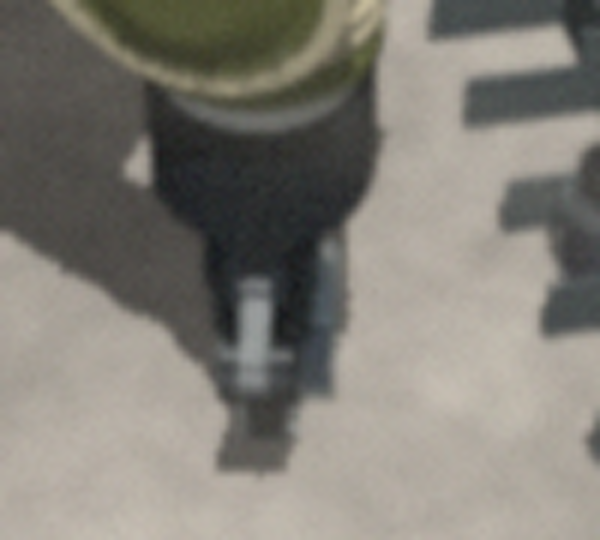

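```bash
python3 - <<'E'
from rl import *
s=st();d=load("side4");R=s["tool_rot"];p=s["position"]
f=12;y0,x0=205,235
c=cv2.convertScaleAbs(cv2.resize(d["pixels"][y0:y0+60,x0:x0+45],None,fx=f,fy=f,interpolation=cv2.INTER_CUBIC),alpha=1.7,beta=20)
for zz,col in((.011,(0,0,255)),(-.01,(0,255,255)),(-.03,(0,255,0)),(-.05,(255,0,0))):
    X=np.array([p+R@np.array([a,b,zz]) for a,b in((.0145,.011),(.0145,-.011),(-.0145,-.011),(-.0145,.011))])
    u=((proj(d,X)-[x0,y0]+.5)*f).astype(np.int32); cv2.polylines(c,[u],True,col,1)
cv2.imwrite("pics/v5.png",c[:,:])
E
```

```text
t 10.65 pos [ 0.4784 -0.1367  0.0244] rackloc mm [-179.3  -99.4] tipz 13.4 yaw x 74.0 zaxis [ 0.002  -0.0012 -1.    ] F [ 0.26 -1.14  2.78] w -0.0001
```

View pics/v5.png

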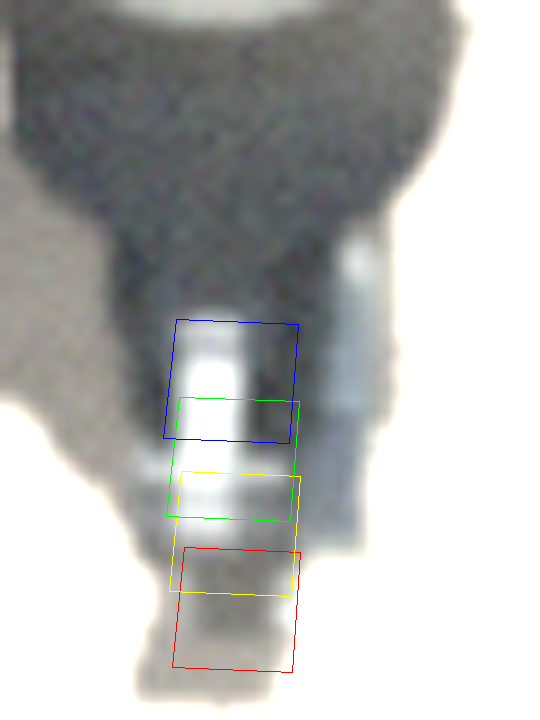

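>>> jog_arm(dr=[[0,0,0],[0,0,0],[0,0,-0.13],[0,0,-0.14],[0,0,-0.14],[0,0,-0.14],[0,0,-0.14],[0,0,-0.14],[0,0,-0.14],[0,0,-0.14]], slide=[[-0.005,0,-0.004],[-0.01,0,-0.008],[0,0,-0.006],[0,0,0],[0,0,0],[0,0,0],[0,0,0],[0,0,0],[0,0,0],[0,0,0]], gripper=[-1,-1,-1,-1,-0.72,-0.72,-0.72,-0.72,-0.72,-0.72])

```text
time_s: 11.65
position: [0.4783, -0.1429, 0.0418]
tool_rot: [[-0.727, 0.687, -0.009], [0.687, 0.727, -0.019], [-0.006, -0.02, -1.0]]
ft_force: [0.0, 0.4, 1.1]
grip_width: 0.0118
```

>>> jog_arm(dr=[[0,0,-0.14],[0,0,-0.14],[0,0,-0.12],[0,0,-0.06],[-0.08,0,0],[-0.09,0,0],[-0.08,0,0],[0,0,0],[0,0,0],[0,0,0]], slide=[[0,0,0],[0,0,0],[0,0,0],[0,0,0],[0,0,0],[0,0,0],[0,0,0],[0,0,0],[0,0,0],[0,0,0]], gripper=[-0.72,-0.72,-0.72,-0.72,-0.72,-0.72,-0.72,-0.72,-0.72,-0.72])

```text
time_s: 12.65
position: [0.5066, -0.0159, 0.0172]
tool_rot: [[-0.886, 0.46, 0.054], [0.458, 0.888, -0.044], [-0.068, -0.015, -0.998]]
ft_force: [-0.3, -5.5, 34.9]
grip_width: 0.0117
```

```bash
python3 - <<'E'
from rl import *
from rig import viewer
d=viewer.get_image("side"); np.savez("side5.npz",**d); cv2.imwrite("pics/v6.png",cv2.convertScaleAbs(cv2.resize(d["pixels"][195:265,210:300],None,fx=7,fy=7,interpolation=cv2.INTER_CUBIC),alpha=1.5))
bt(); s=observe(); print(s["tool_rot"].round(3),s["q"])
E
```

```text
t 12.7 pos [ 0.5066 -0.0159  0.0172] rackloc mm [-155.1   22.2] tipz 6.2 yaw x 152.68 zaxis [ 0.0535 -0.0443 -0.9976] F [ 0.86 -4.93 34.95] w 0.0115
tcp in bottle frame mm [-6.  77.4]
[[-0.886  0.46   0.053]
 [ 0.458  0.888 -0.044]
 [-0.068 -0.015 -0.998]] [ -14.35748819   33.31804889  100.06319297   -2.48816239   43.04564794
 -165.24265749]
```

View pics/v6.png

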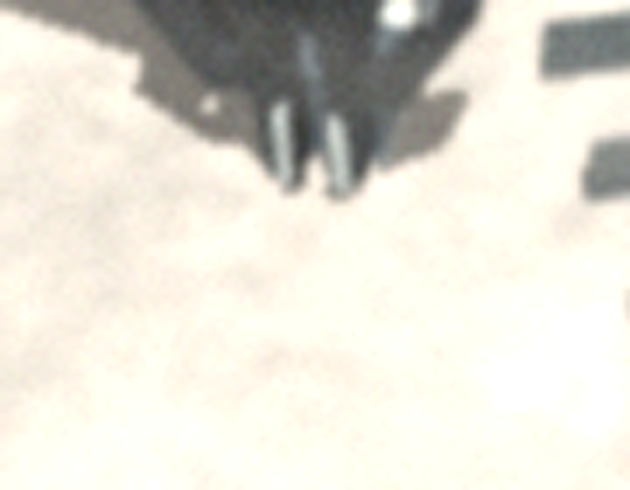

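```bash
python3 - <<'E'
from rl import *
from rig import viewer
t=viewer.get_image("top"); np.savez("top5.npz",**t)
d=load("side5")
cv2.imwrite("pics/v7.png",np.hstack([cv2.convertScaleAbs(cv2.resize(x["pixels"][b[0]:b[0]+130,b[1]:b[1]+130],None,fx=3,fy=3,interpolation=cv2.INTER_CUBIC),alpha=1.4) for x,b in((t,(140,210)),(d,(150,220)))]))
E
```

```text
(no output)
```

View pics/v7.png

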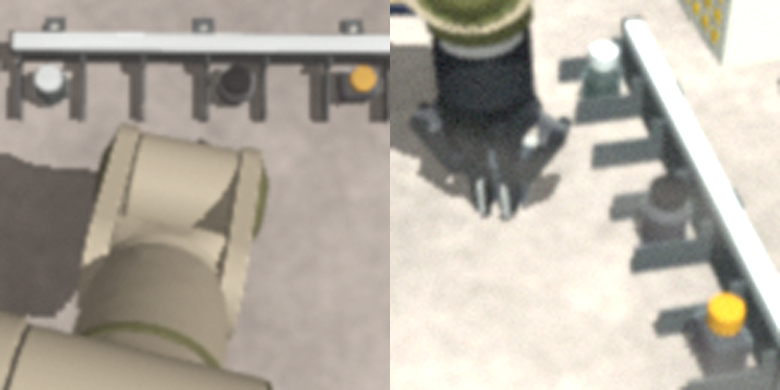

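>>> jog_arm(dr=[[0,0,0],[0,0,0],[0,0,0],[0,0,0],[0,0,0],[0,0,0],[0,0,0],[0,0,0],[0,0,0],[0,0,0]], slide=[[0,0,-0.003],[0,0,-0.005],[0,0,-0.008],[0,0,-0.012],[0,0,-0.015],[0,0,-0.015],[0,0,-0.015],[0,0,-0.012],[0,0,-0.008],[0,0,-0.004]], gripper=[-0.72,-0.72,-0.72,-0.72,-0.72,-0.72,-0.72,-0.72,-0.72,-0.72])

```text
time_s: 13.75
position: [0.4988, -0.0084, 0.1104]
tool_rot: [[-0.887, 0.459, 0.042], [0.458, 0.888, -0.042], [-0.057, -0.018, -0.998]]
ft_force: [-0.2, 0.9, -0.5]
grip_width: 0.0119
```

```bash
cat > look.py <<'E'
import sys
from rl import *
from rig import viewer
k=sys.argv[1]; o=[]
for n,b in(("top",(140,200)),("side",(140,200))):
    d=viewer.get_image(n); np.savez(n+k+".npz",**d)
    o.append(cv2.convertScaleAbs(cv2.resize(d["pixels"][b[0]:b[0]+150,b[1]:b[1]+160],None,fx=2.5,fy=2.5,interpolation=cv2.INTER_CUBIC),alpha=1.4))
cv2.imwrite(f"pics/w{k}.png",np.hstack(o)); s=st(); print(s["tool_rot"].round(3),s["q"].round(1))
E
python3 look.py 6
```

```text
t 13.85 pos [ 0.4988 -0.0084  0.11  ] rackloc mm [-163.2   29.5] tipz 99.0 yaw x 152.72 zaxis [ 0.0419 -0.0424 -0.9982] F [ 0.64  0.19 -0.66] w 0.0124
[[-0.887  0.459  0.042]
 [ 0.458  0.888 -0.042]
 [-0.057 -0.018 -0.998]] [ -13.7   24.3   95.5   -2.1   57.3 -165.3]
```

View pics/w6.png

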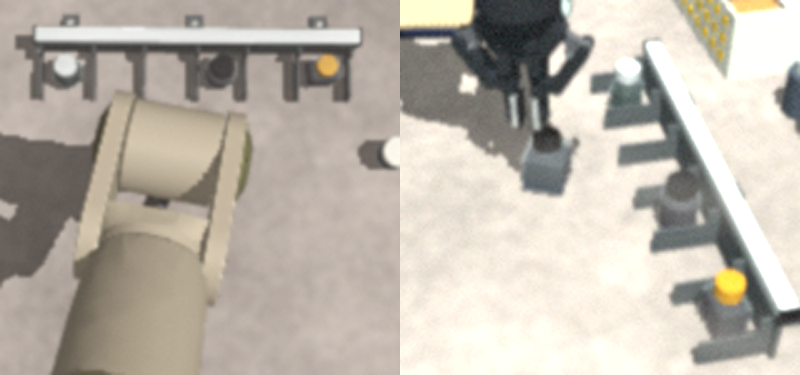

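```bash
cat >> rl.py <<'E'
from scipy.spatial.transform import Rotation as Ro
def rotto(yawx,tilt=0,n=1):
    "tool x at yaw, then tilt about tool x by tilt rad"
    a=np.radians(yawx);x=np.array([np.cos(a),np.sin(a),0]);z=np.array([0,0,-1.]);Rt=np.c_[x,np.cross(z,x),z]@Ro.from_rotvec([tilt,0,0]).as_matrix()
    s=observe(); v=Ro.from_matrix(s["tool_rot"].T@Rt).as_rotvec(); print("rotvec",v.round(4),"/n",(v/n).round(4)); return Rt
E
python3 -c "
from rl import *
Rt=rotto(88.1,0,9)
d=np.array([.38,-.02,.18])-observe()['position'];print(Rt.T@d)"
```

```text
rotvec [0.0155 0.061  1.1269] /n [0.0017 0.0068 0.1252]
[-0.01550133 -0.11835527 -0.07003302]
```

>>> jog_arm(dr=[[0.0017,0.0068,0.1252],[0.0017,0.0068,0.1252],[0.0017,0.0068,0.1252],[0.0017,0.0068,0.1252],[0.0017,0.0068,0.1252],[0.0017,0.0068,0.1252],[0.0017,0.0068,0.1252],[0.0017,0.0068,0.1252],[0.0017,0.0068,0.1252],[0,0,0]], slide=[[0,0,-0.01],[0,0,-0.02],[0,0,-0.02],[0,0,-0.01],[0,0,-0.01],[0,0,0],[0,0,0],[0,0,0],[0,0,0],[0,-0.01,0]], gripper=[-0.72,-0.72,-0.72,-0.72,-0.72,-0.72,-0.72,-0.72,-0.72,-0.72])

```text
time_s: 14.85
position: [0.4868, -0.0057, 0.1789]
tool_rot: [[0.034, 0.999, -0.001], [0.999, -0.034, 0.001], [0.001, -0.001, -1.0]]
ft_force: [0.4, 0.3, 0.4]
grip_width: 0.0119
```

>>> jog_arm(dr=[[0,0,0],[0,0,0],[0,0,0],[0,0,0],[0,0,0],[0,0,0],[0,0,0],[0,0,0],[0,0,0],[0,0,0]], slide=[[0,-0.02,0],[0,-0.025,0],[0,-0.025,0],[0,-0.025,0],[0,-0.02,0],[0,-0.01,0],[0,-0.005,0],[0,0,0],[0,0,0],[0,0,0]], gripper=[-0.72,-0.72,-0.72,-0.72,-0.72,-0.72,-0.72,-0.72,-0.72,-0.72])

```text
time_s: 15.85
position: [0.3574, -0.0013, 0.1796]
tool_rot: [[0.033, 0.999, -0.0], [0.999, -0.033, 0.0], [0.0, -0.0, -1.0]]
ft_force: [-0.3, 1.0, 0.2]
grip_width: 0.012
```

```bash
python3 look.py 7
```

```text
t 15.95 pos [ 0.3572 -0.0013  0.1796] rackloc mm [-304.9   32. ] tipz 168.6 yaw x 88.13 zaxis [-4.e-04  3.e-04 -1.e+00] F [-0.72 -0.17 -0.35] w 0.0117
[[ 0.033  0.999 -0.   ]
 [ 0.999 -0.033  0.   ]
 [ 0.    -0.    -1.   ]] [ -19.4    6.4  107.8    0.    65.8 -107.5]
```

View pics/w7.png

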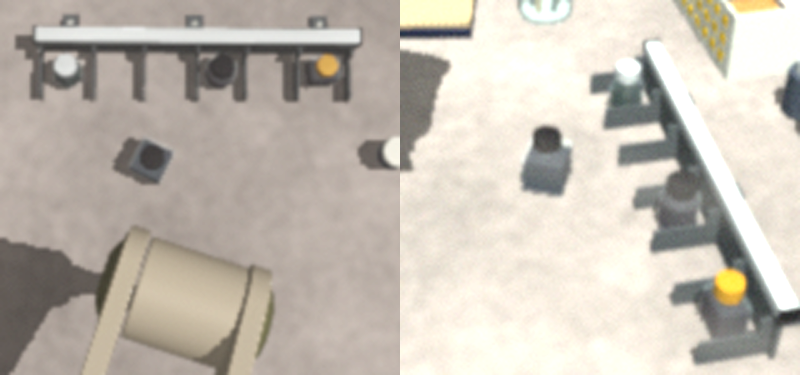

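```bash
cat > bot.py <<'E'
import sys
from fit import *
k=sys.argv[1]; p0=[float(v) for v in sys.argv[2:5]]
T=load("top"+k);S=load("side"+k);h=.023;z=.045
f=9
def ov(d,w,p,alpha):
    u=proj(d,[[p[0],p[1],.03]])[0]; x0,y0=int(u[0])-20,int(u[1])-20
    c=cv2.convertScaleAbs(cv2.resize(d["pixels"][y0:y0+40,x0:x0+40],None,fx=f,fy=f,interpolation=cv2.INTER_CUBIC),alpha=alpha)
    for zz,hh in((0,0),(.045,0),(.064,1)):
        if hh: a=np.linspace(0,6.283,40); X=np.c_[.015*np.cos(a),.015*np.sin(a),a*0+zz]
        else: X=np.array([(h,h,zz),(h,-h,zz),(-h,-h,zz),(-h,h,zz)])
        cv2.polylines(c,[((proj(d,tr(p,X))-[x0,y0]+.5)*f).astype(np.int32)],True,(0,0,255),1)
    return c
p=(p0[0]/1e3,p0[1]/1e3,np.radians(p0[2]))
cv2.imwrite(f"pics/bo{k}.png",np.hstack([ov(T,0,p,1.6),ov(S,1,p,1.4)]))
# cap centroids
for n,d in(("top",T),("side",S)):
    u=proj(d,[[p[0],p[1],.060]])[0]; x0,y0=int(round(u[0]))-8,int(round(u[1]))-8
    g=d["pixels"].max(2).astype(float)[y0:y0+17,x0:x0+17]; th=g.min()+18; w=np.clip(th-g,0,10); ys,xs=np.mgrid[y0:y0+17,x0:x0+17]
    c=(w*xs).sum()/w.sum(),(w*ys).sum()/w.sum(); print(n,"cap",np.round(c,1),unproj(d,c,.064 if n=="top" else .057).round(4), "min",g.min())
E
python3 - <<'E'
from h import *
print(unproj(load("top7"),(260.5,203),.06))
E
python3 bot.py 7 493 20 -35
```

```text
[[0.51951419 0.016696   0.06      ]]
top cap [260.1 205.5] [[0.5117 0.0181 0.064 ]] min 46.0
side cap [254.6 195.1] [[0.5129 0.0174 0.057 ]] min 54.0
```

View pics/bo7.png

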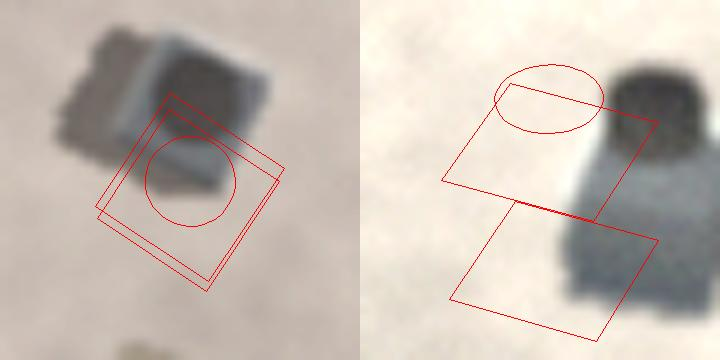

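```bash
python3 bot.py 7 519 17 -25
```

```text
top cap [260.2 202.7] [[0.5198 0.0176 0.064 ]] min 46.0
side cap [258.4 194.3] [[0.5229 0.0183 0.057 ]] min 46.0
```

View pics/bo7.png

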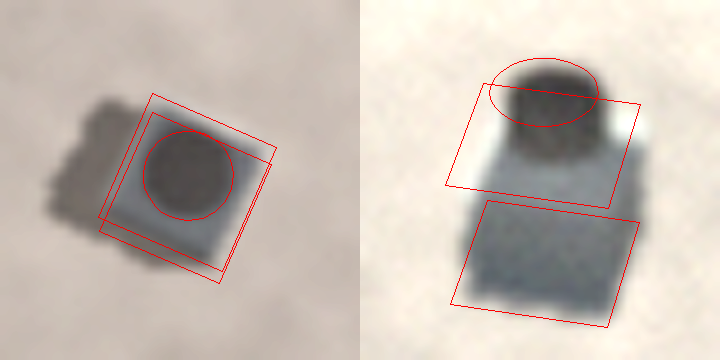

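>>> jog_arm(dr=[[0,0,0.14],[0,0,0.145],[0,0,0.145],[0,0,0.145],[0,0,0.145],[0,0,0.145],[0,0,0.145],[0,0,0.145],[0,0,0.145],[0,0,0.145]], slide=[[0,0,0],[0,0,0],[0,0,0],[0,0,0],[0,0,0],[0,0,0],[0,0,0],[0,0,0],[0,0,0],[0,0,0]], gripper=[-0.72,-0.72,-0.72,-0.72,-0.72,-0.72,-0.72,-0.72,-0.72,-0.72])

```text
time_s: 16.95
position: [0.357, -0.0012, 0.1796]
tool_rot: [[0.996, 0.087, -0.0], [0.087, -0.996, 0.0], [-0.0, -0.0, -1.0]]
ft_force: [-0.4, 0.3, 0.5]
grip_width: 0.0118
```

```bash
python3 -c "
from rl import *
st();print(observe()['q'].round(1))
Rt=rotto(-27,0,4)
d=np.array([.5436,.0633,.12])-observe()['position'];print(Rt.T@d)"
```

```text
t 16.95 pos [ 0.357  -0.0012  0.1796] rackloc mm [-305.1   32. ] tipz 168.6 yaw x 4.99 zaxis [-4.e-04  3.e-04 -1.e+00] F [-0.43  0.34  0.51] w 0.0118
[-19.4   6.4 107.8   0.   65.8 -24.4]
rotvec [-2.000e-04  4.000e-04  5.583e-01] /n [-1.000e-04  1.000e-04  1.396e-01]
[ 0.13694039 -0.14218687  0.0596136 ]
```

>>> jog_arm(dr=[[0,0,0.1396],[0,0,0.1396],[0,0,0.1396],[0,0,0.1396],[0,0,0],[0,0,0],[0,0,0],[0,0,0],[0,0,0],[0,0,0]], slide=[[0,0,0],[0,0,0],[0,0,0],[0,0,0],[0.02,-0.021,0],[0.03,-0.031,0],[0.033,-0.034,0],[0.03,-0.031,0],[0.015,-0.016,0],[0.009,-0.009,0]], gripper=[-0.72,-0.72,-0.72,-0.72,-0.72,-0.72,-0.72,-0.72,-0.72,-0.72])

```text
time_s: 17.95
position: [0.5447, 0.065, 0.1788]
tool_rot: [[0.894, -0.448, -0.001], [-0.448, -0.894, 0.0], [-0.001, -0.0, -1.0]]
ft_force: [-0.9, 0.7, 0.2]
grip_width: 0.0122
```

>>> jog_arm(dr=[[-0.05,0,0],[-0.08,0,0],[-0.08,0,0],[-0.04,0,0],[0,0,0],[0,0,0],[0,0,0],[0,0,0],[0,0,0],[0,0,0]], slide=[[0,0,0],[0,0,0],[0,0,0],[0,0,0],[0,-0.003,0.01],[0,-0.005,0.02],[0,-0.005,0.02],[0,-0.004,0.015],[0,-0.002,0.008],[0,0,0.002]], gripper=[-0.72,-0.72,-0.72,-0.72,-0.72,-0.72,-0.72,-0.72,-0.72,-0.72])

```text
time_s: 18.95
position: [0.5425, 0.0639, 0.1011]
tool_rot: [[0.893, -0.435, -0.113], [-0.449, -0.866, -0.22], [-0.002, 0.248, -0.969]]
ft_force: [0.0, -0.7, 0.0]
grip_width: 0.0119
```

```bash
python3 look.py 8;python3 -c "
from rl import *
bt((.520,.017),-27); rotto(-27,-.25)
d=np.array([.5436,.0633,.0185])-observe()['position'];print(observe()['tool_rot'].T@d)"
```

```text
t 19.05 pos [0.543  0.0639 0.1023] rackloc mm [-121.4  103.3] tipz 91.7 yaw x -26.69 zaxis [-0.1112 -0.2205 -0.969 ] F [ 0.12 -0.75  0.76] w 0.0119
[[ 0.893 -0.435 -0.111]
 [-0.449 -0.866 -0.22 ]
 [-0.     0.247 -0.969]] [  0.1  33.1  81.3 -13.3  72.6  31.6]
t 19.05 pos [0.543  0.0639 0.1023] rackloc mm [-121.4  103.3] tipz 91.7 yaw x -26.69 zaxis [-0.1112 -0.2205 -0.969 ] F [ 0.12 -0.75  0.76] w 0.0119
tcp in bottle frame mm [-0.8 52.2]
rotvec [-0.0005 -0.001   0.0053] /n [-0.0005 -0.001   0.0053]
[ 0.0008794  -0.02042535  0.08128819]
```

View pics/w8.png

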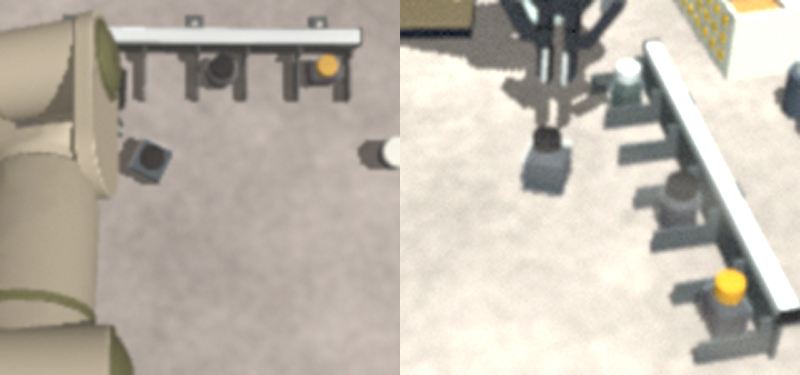

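>>> jog_arm(dr=[[0,0,0],[0,0,0],[0,0,0],[0,0,0],[0,0,0],[0,0,0],[0,0,0],[0,0,0],[0,0,0],[0,0,0]], slide=[[0,-0.0015,0.006],[0,-0.003,0.012],[0,-0.0035,0.014],[0,-0.0035,0.014],[0,-0.003,0.012],[0,-0.0025,0.01],[0,-0.0015,0.006],[0,-0.001,0.004],[0,-0.0005,0.002],[0,0,0.001]], gripper=[-0.72,-0.72,-0.72,-0.72,-0.72,-0.72,-0.72,-0.72,-0.72,-0.72])

```text
time_s: 20.05
position: [0.5427, 0.0635, 0.0189]
tool_rot: [[0.894, -0.435, -0.111], [-0.449, -0.866, -0.221], [0.0, 0.247, -0.969]]
ft_force: [0.5, -0.3, 0.6]
grip_width: 0.0119
```

```bash
cat >> rl.py <<'E'
def rel(tx,ty,tz,yawx,tilt,n):
    "target TCP world (at z tz), rotation over n rows; prints horizontal"
    s=st(); Rt=rotto(yawx,tilt,n); d=np.array([tx,ty,tz])-s["position"]; print("d world",d.round(4),"d cur tool",(s["tool_rot"].T@d).round(4),"d target tool",(Rt.T@d).round(4))
E
python3 -c "
from rl import *
bt((.520,.017),-27)"
```

```text
t 20.05 pos [0.5427 0.0635 0.0189] rackloc mm [-121.7  102.8] tipz 8.3 yaw x -26.68 zaxis [-0.1109 -0.2208 -0.969 ] F [ 0.48 -0.27  0.55] w 0.0119
tcp in bottle frame mm [-0.9 51.8]
```

>>> jog_arm(dr=[[0,0,0],[0,0,0],[0,0,0],[0,0,0],[0,0,0],[0,0,0],[0,0,0],[0,0,0],[0,0,0],[0,0,0]], slide=[[0,0.00194,0.0005],[0,0.0024,0.0006],[0,0.0024,0.0006],[0,0.00194,0.0005],[0,0.00194,0.0005],[0,0.00194,0.0005],[0,0.00145,0.0004],[0,0.00097,0.00025],[0,0.00097,0.00025],[0,0.0005,0.0001]], gripper=[-0.72,-0.72,-0.72,-0.72,-0.72,-0.72,-0.72,-0.72,-0.72,-0.72])

```text
time_s: 21.05
position: [0.5349, 0.0484, 0.0188]
tool_rot: [[0.894, -0.435, -0.111], [-0.449, -0.866, -0.22], [-0.0, 0.247, -0.969]]
ft_force: [-0.7, 1.7, 0.4]
grip_width: 0.0121
```

```bash
python3 look.py 9;python3 -c "
from rl import *
bt((.520,.017),-27)";python3 bot.py 9 520 17 -27
```

```text
t 21.15 pos [0.5349 0.0484 0.0188] rackloc mm [-128.9   87.5] tipz 8.2 yaw x -26.68 zaxis [-0.1113 -0.2207 -0.969 ] F [-0.16  1.12 -0.12] w 0.0116
[[ 0.894 -0.435 -0.111]
 [-0.449 -0.866 -0.221]
 [-0.     0.247 -0.969]] [ -1.5  38.9  87.3 -14.8  60.8  33.2]
t 21.15 pos [0.5349 0.0484 0.0188] rackloc mm [-128.9   87.5] tipz 8.2 yaw x -26.68 zaxis [-0.1113 -0.2207 -0.969 ] F [-0.16  1.12 -0.12] w 0.0116
tcp in bottle frame mm [-1.  34.8]
top cap [260.2 202.8] [[0.5198 0.0176 0.064 ]] min 45.0
side cap [257.8 191.8] [[0.5237 0.0286 0.057 ]] min 39.0
```

View pics/bo9.png

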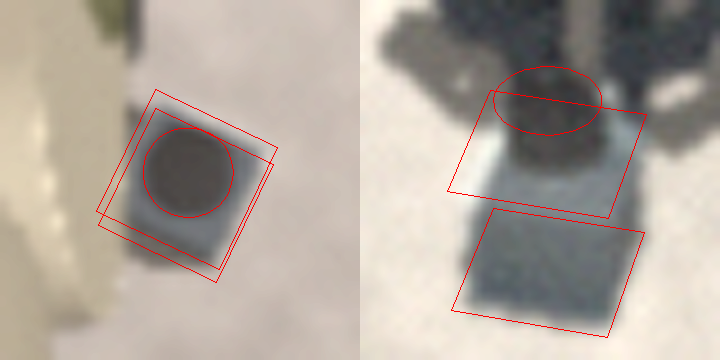

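View pics/w9.png

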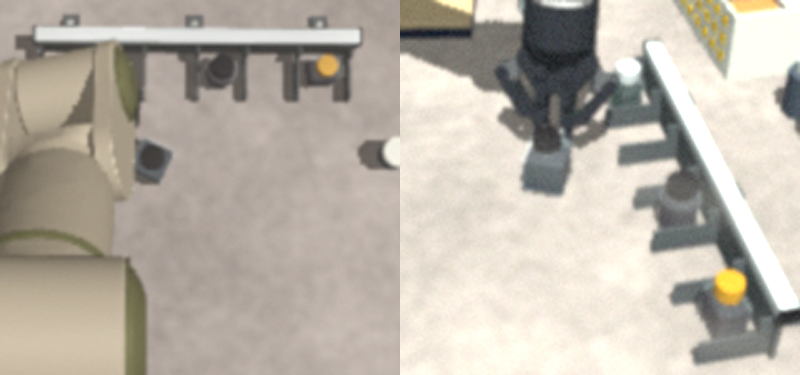

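>>> jog_arm(dr=[[0,0.0108,-0.0422],[0,0.0108,-0.0422],[0,0.0108,-0.0422],[0,0.0108,-0.0422],[0,0.0108,-0.0422],[0,0.0108,-0.0422],[0,0.0108,-0.0422],[0,0.0108,-0.0422],[0,0.0108,-0.0422],[0,0.0108,-0.0422]], slide=[[-0.0016,0.0023,0.0006],[-0.0016,0.0023,0.0006],[-0.0016,0.0023,0.0006],[-0.0016,0.0023,0.0006],[-0.0016,0.0023,0.0006],[-0.0016,0.0023,0.0006],[-0.0016,0.0023,0.0006],[-0.0016,0.0023,0.0006],[-0.0016,0.0023,0.0006],[-0.0016,0.0023,0.0006]], gripper=[-0.72,-0.72,-0.72,-0.72,-0.72,-0.72,-0.72,-0.72,-0.72,-0.72])

```text
time_s: 22.15
position: [0.5134, 0.0299, 0.0188]
tool_rot: [[1.0, -0.027, -0.007], [-0.028, -0.969, -0.247], [0.0, 0.247, -0.969]]
ft_force: [-0.2, 0.9, 0.2]
grip_width: 0.0118
```

```bash
python3 look.py 10;python3 bot.py 10 513 -7 -3
```

```text
t 22.25 pos [0.5131 0.0298 0.0188] rackloc mm [-150.2   68.1] tipz 8.1 yaw x -1.7 zaxis [-0.0076 -0.2472 -0.9689] F [-0.06  0.41  0.29] w 0.0121
[[ 1.    -0.029 -0.008]
 [-0.03  -0.969 -0.247]
 [-0.     0.247 -0.969]] [ -3.   35.7  95.5 -18.8  50.   11. ]
top cap [267.2 204.4] [[ 0.5142 -0.0032  0.064 ]] min 45.0
side cap [257.5 197.5] [[0.5182 0.0069 0.057 ]] min 48.0
```

View pics/bo10.png

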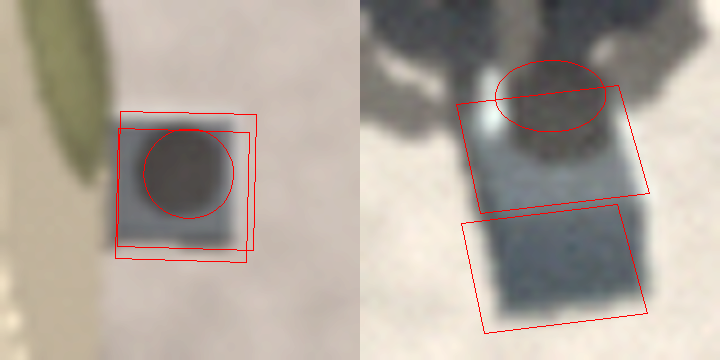

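View pics/w10.png

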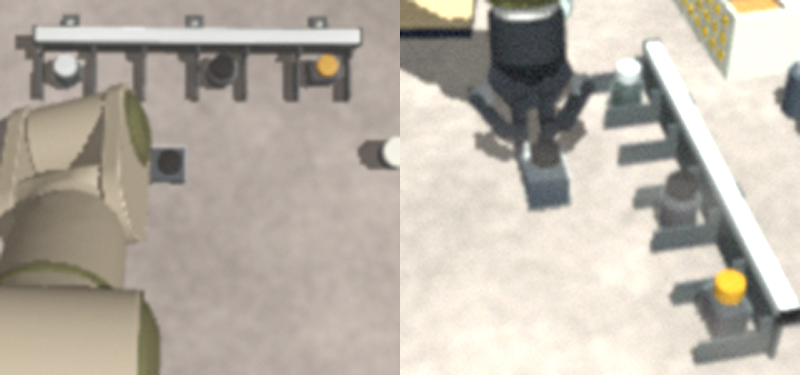

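>>> jog_arm(dr=[[0,0,0],[0,0,0],[0,0,0],[0,0,0],[0,0,0],[0,0,0],[0,0,0],[0,0,0],[0,0,0],[0,0,0]], slide=[[0,0.001,0.00026],[0,0.001,0.00026],[0,0,0],[0,-0.003,-0.0008],[0,-0.006,-0.0016],[0,-0.008,-0.006],[0,-0.004,-0.016],[0,0,-0.025],[0,0,-0.025],[0,0,-0.02]], gripper=[-0.72,-0.72,-0.72,-0.72,-0.72,-0.72,-0.72,-0.72,-0.72,-0.72])

```text
time_s: 23.25
position: [0.5147, 0.0726, 0.1066]
tool_rot: [[1.0, -0.029, -0.006], [-0.029, -0.969, -0.247], [0.001, 0.247, -0.969]]
ft_force: [-0.3, -0.1, -0.4]
grip_width: 0.0123
```

```bash
python3 - <<'E'
from rl import *
st(); rotto(88.1,0,11)
E
```

```text
t 23.25 pos [0.5147 0.0726 0.1066] rackloc mm [-149.9  110.9] tipz 95.9 yaw x -1.67 zaxis [-0.0063 -0.2469 -0.969 ] F [-0.27 -0.06 -0.43] w 0.0123
rotvec [ 0.197   0.1947 -1.5581] /n [ 0.0179  0.0177 -0.1416]
```

>>> jog_arm(dr=[[0,0.0352,-0.138],[0,0.0352,-0.138],[0,0.0352,-0.138],[0,0.0352,-0.138],[0,0.0352,-0.138],[0,0.0352,-0.138],[0,0.0352,-0.138],[0,0.0352,-0.138],[0,0.0352,-0.138],[0,0.0352,-0.138]], slide=[[0,0.0037,-0.0145],[0,0.0037,-0.0145],[0,0,0],[0,0,0],[0,0,0],[0,0,0],[0,0,0],[0,0,0],[0,0,0],[0,0,0]], gripper=[-0.72,-0.72,-0.72,-0.72,-0.72,-0.72,-0.72,-0.72,-0.72,-0.72])

```text
time_s: 24.25
position: [0.5144, 0.0723, 0.1352]
tool_rot: [[0.169, 0.955, 0.244], [0.986, -0.164, -0.042], [0.0, 0.247, -0.969]]
ft_force: [-0.1, 0.7, -0.2]
grip_width: 0.0121
```

```bash
python3 - <<'E'
from rl import *
rel(.462,-.0057,.08,88.1,-.25,1); print(observe()["q"].round(1))
E
```

```text
t 24.25 pos [0.5144 0.0723 0.1352] rackloc mm [-150.3  110.6] tipz 124.6 yaw x 80.26 zaxis [ 0.2438 -0.0417 -0.9689] F [-0.1   0.73 -0.24] w 0.0121
rotvec [-0.      0.0337 -0.1326] /n [-0.      0.0337 -0.1326]
d world [-0.0524 -0.078  -0.0552] d cur tool [-0.0857 -0.0509  0.044 ] d target tool [-0.0797 -0.0619  0.0412]
[ -4.4  20.5  98.2  -1.8  47.  -83.7]
```

>>> jog_arm(dr=[[0,0.0337,-0.1326],[0,0,0],[0,0,0],[0,0,0],[0,0,0],[0,0,0],[0,0,0],[0,0,0],[0,0,0],[0,0,0]], slide=[[0,0,0],[0,-0.016,-0.004],[0,-0.016,-0.004],[0,-0.016,-0.004],[-0.015,0,0],[-0.025,0,0],[-0.02,0,0],[-0.013,0,0],[-0.007,-0.001,0.004],[0,-0.002,0.008]], gripper=[-0.72,-0.72,-0.72,-0.72,-0.72,-0.72,-0.72,-0.72,-0.72,-0.72])

```text
time_s: 25.25
position: [0.4624, -0.0067, 0.1224]
tool_rot: [[0.04, 0.968, 0.248], [0.999, -0.039, -0.01], [-0.0, 0.248, -0.969]]
ft_force: [0.5, 0.5, -0.7]
grip_width: 0.0118
```

```bash
python3 look.py 11; python3 bot.py 11 513 -7 -2; python3 - <<'E'
from rl import *
rel(.462,-.0057,.0185,88.1,-.25,1)
E
```

```text
t 25.35 pos [ 0.4614 -0.0058  0.1211] rackloc mm [-200.7   30.9] tipz 110.5 yaw x 87.74 zaxis [ 0.2445 -0.009  -0.9696] F [-0.64 -0.22  0.43] w 0.0119
[[ 0.04   0.969  0.245]
 [ 0.999 -0.038 -0.009]
 [ 0.001  0.245 -0.97 ]] [ -17.5   16.7  108.1    5.6   41.7 -109. ]
top cap [267.9 204.2] [[ 0.5148 -0.0054  0.064 ]] min 47.0
side cap [257.9 201.8] [[ 0.5154 -0.0096  0.057 ]] min 60.0
t 25.35 pos [ 0.4614 -0.0058  0.1211] rackloc mm [-200.7   30.9] tipz 110.5 yaw x 87.74 zaxis [ 0.2445 -0.009  -0.9696] F [-0.64 -0.22  0.43] w 0.0119
rotvec [-0.0028  0.0009 -0.0063] /n [-0.0028  0.0009 -0.0063]
d world [ 6.000e-04  1.000e-04 -1.026e-01] d cur tool [ 0.0001 -0.0245  0.0997] d target tool [ 0.0001 -0.0248  0.0996]
```

View pics/w11.png

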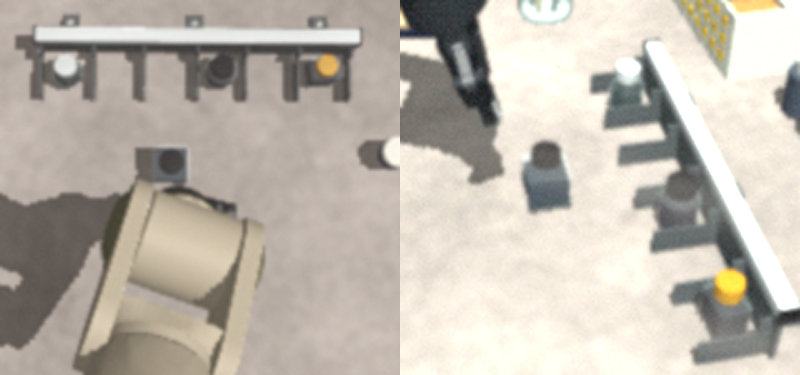

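View pics/bo11.png

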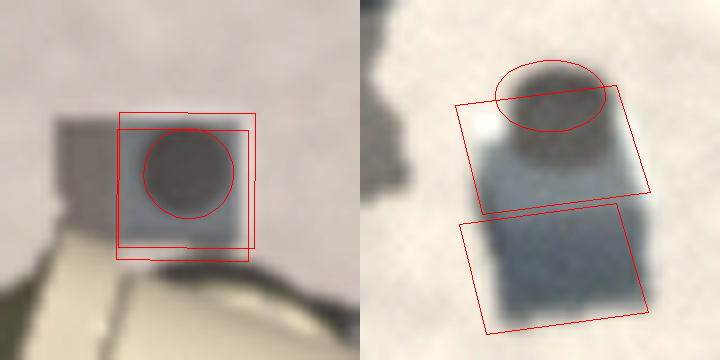

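>>> jog_arm(dr=[[0,0,0],[0,0,-0.003],[0,0,0],[0,0,0],[0,0,0],[0,0,0],[0,0,0],[0,0,0],[0,0,0],[0,0,0]], slide=[[0,-0.002,0.008],[0,-0.0035,0.014],[0,-0.0045,0.018],[0,-0.0045,0.018],[0,-0.004,0.016],[0,-0.0028,0.011],[0,-0.0015,0.006],[0,-0.001,0.004],[0,-0.0005,0.002],[0,0,0.001]], gripper=[-0.72,-0.72,-0.72,-0.72,-0.72,-0.72,-0.72,-0.72,-0.72,-0.72])

```text
time_s: 26.35
position: [0.4628, -0.0066, 0.0215]
tool_rot: [[0.037, 0.968, 0.247], [0.999, -0.035, -0.01], [-0.001, 0.247, -0.969]]
ft_force: [-0.6, 1.2, 0.7]
grip_width: 0.0116
```

```bash
python3 - <<'E'
from rl import *
rel(.462,-.0057,.0185,88.1,-.25,1)
E
```

```text
t 26.35 pos [ 0.4628 -0.0066  0.0215] rackloc mm [-199.2   30.1] tipz 10.8 yaw x 87.89 zaxis [ 0.2473 -0.0101 -0.9689] F [-0.6   1.25  0.69] w 0.0116
rotvec [ 0.0001  0.0019 -0.0032] /n [ 0.0001  0.0019 -0.0032]
d world [-0.0008  0.0009 -0.003 ] d cur tool [ 0.0009 -0.0016  0.0027] d target tool [ 0.0009 -0.0016  0.0027]
```

>>> jog_arm(dr=[[0,0,-0.0032],[0,0,0],[0,0,0],[0,0,0],[0,0,0],[0,0,0],[0,0,0],[0,0,0],[0,0,0],[0,0,0]], slide=[[0.001,0,0.0025],[0,0.003,0.0008],[0,0.0039,0.001],[0,0.0039,0.001],[0,0.0039,0.001],[0,0.0039,0.001],[0,0.0039,0.001],[0,0.0039,0.001],[0,0.0039,0.001],[0,0.0039,0.001]], gripper=[-0.72,-0.72,-0.72,-0.72,-0.72,-0.72,-0.72,-0.72,-0.72,-0.72])

```text
time_s: 27.35
position: [0.4989, -0.0069, 0.0188]
tool_rot: [[0.034, 0.969, 0.247], [0.999, -0.032, -0.01], [-0.002, 0.247, -0.969]]
ft_force: [-2.4, 0.8, 1.3]
grip_width: 0.0124
```

>>> jog_arm(dr=[[0,0,0],[0,0,0],[0,0,0],[0,0,0],[0,0,0],[0,0,0],[0,0,0],[0,0,0],[0,0,0],[0,0,0]], slide=[[0,0.0039,0.001],[0,0.0039,0.001],[0,0.0039,0.001],[0,0.0039,0.001],[0,0.0039,0.001],[0,0.0039,0.001],[0,0.003,0.0008],[0,0.002,0.0005],[0,0.001,0.00026],[0,0,0]], gripper=[-0.72,-0.72,-0.72,-0.72,-0.72,-0.72,-0.72,-0.72,-0.72,-0.72])

```text
time_s: 28.35
position: [0.5291, -0.0079, 0.0188]
tool_rot: [[0.034, 0.968, 0.247], [0.999, -0.032, -0.01], [-0.002, 0.247, -0.969]]
ft_force: [-1.0, 1.0, 1.2]
grip_width: 0.0121
```

```bash
python3 look.py 12; python3 bot.py 12 563 -6 -2
```

```text
t 28.45 pos [ 0.5291 -0.0079  0.0188] rackloc mm [-132.9   31. ] tipz 8.2 yaw x 88.06 zaxis [ 0.2472 -0.0101 -0.9689] F [-1.15  0.51  0.58] w 0.0123
[[ 0.034  0.968  0.247]
 [ 0.999 -0.032 -0.01 ]
 [-0.002  0.247 -0.969]] [ -15.2   32.4  104.3    6.4   29.5 -108.5]
top cap [268.1 188.9] [[ 0.5612 -0.0074  0.064 ]] min 43.0
side cap [277.4 198.7] [[ 0.5651 -0.009   0.057 ]] min 43.0
```

View pics/w12.png

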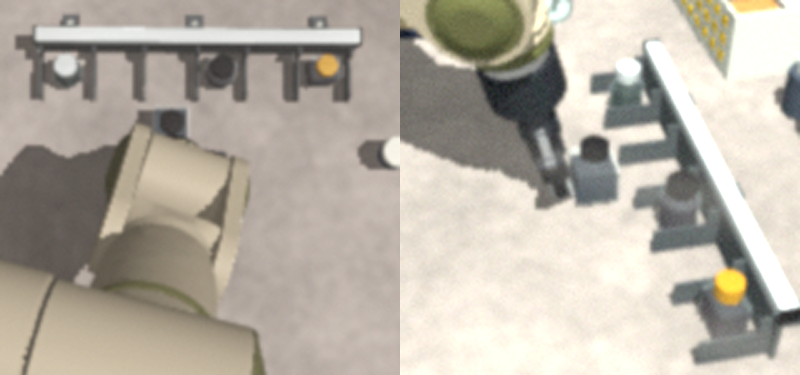

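View pics/bo12.png

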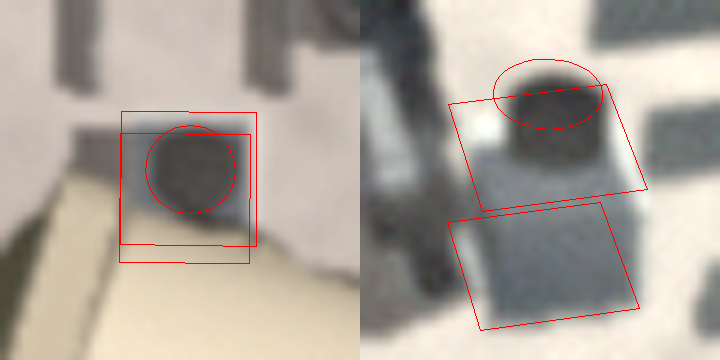

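>>> jog_arm(dr=[[0,0,0],[0,0,0],[0,0,0],[0,0,0],[0,0,0],[0,0,0],[0,0,0],[0,0,0],[0,0,0],[0,0,0]], slide=[[0,0.002,0.0005],[0,0.0035,0.0009],[0,0.0039,0.001],[0,0.0039,0.001],[0,0.0039,0.001],[0,0.0039,0.001],[0,0.0039,0.001],[0,0.0039,0.001],[0,0.0035,0.0009],[0,0.0025,0.0006]], gripper=[-0.72,-0.72,-0.72,-0.72,-0.72,-0.72,-0.72,-0.72,-0.72,-0.72])

```text
time_s: 29.45
position: [0.5653, -0.0092, 0.0188]
tool_rot: [[0.034, 0.968, 0.247], [0.999, -0.032, -0.01], [-0.002, 0.247, -0.969]]
ft_force: [-2.7, -0.4, 1.2]
grip_width: 0.0118
```

```bash
python3 look.py 13; python3 bot.py 13 600 -7.5 -2
```

```text
t 29.55 pos [ 0.5656 -0.0092  0.0188] rackloc mm [-96.4  30.9] tipz 8.2 yaw x 88.06 zaxis [ 0.2477 -0.0102 -0.9688] F [ 0.04 -0.36 -0.66] w 0.0118
[[ 0.034  0.968  0.248]
 [ 0.999 -0.032 -0.01 ]
 [-0.002  0.248 -0.969]] [ -14.2   34.6   98.5    5.4   33.  -106.4]
top cap [268.3 176.3] [[ 0.6    -0.0092  0.064 ]] min 44.0
side cap [291.8 197.6] [[ 0.6009 -0.0128  0.057 ]] min 36.0
```

View pics/bo13.png

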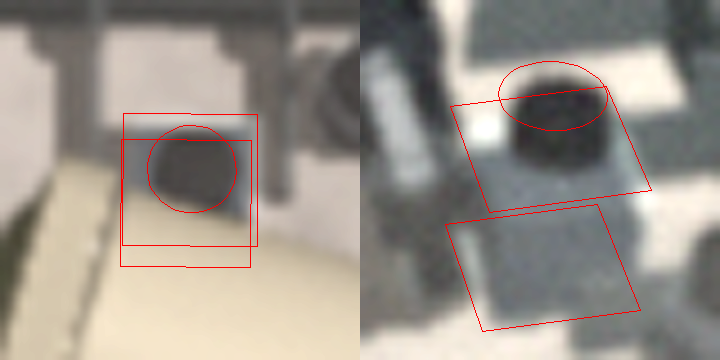

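>>> jog_arm(dr=[[0,0,0],[0,0,0],[0,0,0],[0,0,0],[0,0,0],[0,0,0],[0,0,0],[0,0,0],[0,0,0],[0,0,0]], slide=[[0,0.002,0.0005],[0,0.0035,0.0009],[0,0.0039,0.001],[0,0.0039,0.001],[0,0.0039,0.001],[0,0.0039,0.001],[0,0.003,0.0008],[0,0.002,0.0005],[0,0.0015,0.0004],[0,0.001,0.00026]], gripper=[-0.72,-0.72,-0.72,-0.72,-0.72,-0.72,-0.72,-0.72,-0.72,-0.72])

```text
time_s: 30.55
position: [0.5945, -0.0101, 0.0187]
tool_rot: [[0.034, 0.968, 0.247], [0.999, -0.032, -0.01], [-0.002, 0.247, -0.969]]
ft_force: [-2.8, 0.2, 1.5]
grip_width: 0.0117
```

>>> jog_arm(dr=[[0,0,0],[0,0,0],[0,0,0],[0,0,0],[0,0,0],[0,0,0],[0,0,0],[0,0,0],[0,0,0],[0,0,0]], slide=[[0,0.0005,0.0001],[0,0.0005,0.0001],[0,0.0005,0.0001],[0,0.0005,0.0002],[0,0.0005,0.0001],[0,0.0005,0.0001],[0,0.0005,0.0001],[0,0.0005,0.0002],[0,0,0],[0,0,0]], gripper=[-0.72,-0.72,-0.72,-0.72,-0.72,-0.72,-0.72,-0.72,-0.72,-0.72])

```text
time_s: 31.55
position: [0.5987, -0.0103, 0.0188]
tool_rot: [[0.034, 0.968, 0.247], [0.999, -0.032, -0.01], [-0.002, 0.247, -0.969]]
ft_force: [-1.6, -0.2, 0.8]
grip_width: 0.012
```

```bash
python3 look.py 14; python3 bot.py 14 632 -10 -2
```

```text
t 31.65 pos [ 0.5987 -0.0102  0.0187] rackloc mm [-63.3  31. ] tipz 8.1 yaw x 88.06 zaxis [ 0.247 -0.01  -0.969] F [-1.1   0.24  0.35] w 0.0116
[[ 0.034  0.968  0.247]
 [ 0.999 -0.032 -0.01 ]
 [-0.002  0.247 -0.969]] [ -13.4   36.7   93.     4.6   36.3 -104.9]
top cap [268.5 161.9] [[ 0.6445 -0.0109  0.064 ]] min 45.0
side cap [304.8 196. ] [[ 0.6344 -0.0142  0.057 ]] min 26.0
```

View pics/bo14.png

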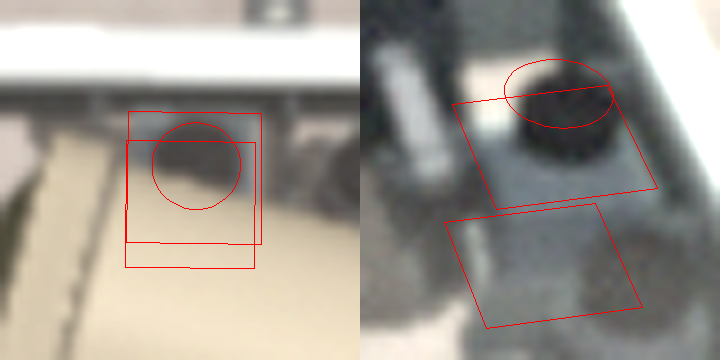

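>>> jog_arm(dr=[[0,0,0],[0,0,0],[0,0,0],[0,0,0],[0,0,0],[0,0,0],[0,0,0],[0,0,0],[0,0,0],[0,0,0]], slide=[[0,0.0004,0.0001],[0,0.0004,0.0001],[0,0.0004,0.0001],[0,0.0004,0.0001],[0,0.0004,0.0001],[0,0.0004,0.0001],[0,0.0004,0.0001],[0,0.0004,0.0001],[0,0,0],[0,0,0]], gripper=[-0.72,-0.72,-0.72,-0.72,-0.72,-0.72,-0.72,-0.72,-0.72,-0.72])

```text
time_s: 32.65
position: [0.602, -0.0104, 0.0187]
tool_rot: [[0.034, 0.968, 0.247], [0.999, -0.032, -0.01], [-0.002, 0.247, -0.969]]
ft_force: [-1.0, 0.7, 1.5]
grip_width: 0.0118
```

```bash
python3 -c "
from rl import *
st()"
```

```text
t 32.65 pos [ 0.602  -0.0104  0.0187] rackloc mm [-60.  31.] tipz 8.1 yaw x 88.06 zaxis [ 0.247 -0.01  -0.969] F [-0.96  0.69  1.5 ] w 0.0118
```

Still no stop; continue gently.

>>> jog_arm(dr=[[0,0,0],[0,0,0],[0,0,0],[0,0,0],[0,0,0],[0,0,0],[0,0,0],[0,0,0],[0,0,0],[0,0,0]], slide=[[0,0.0003,0.0001],[0,0.0003,0.0001],[0,0.0003,0.0001],[0,0.0003,0.0001],[0,0.0003,0.0],[0,0.0003,0.0001],[0,0,0],[0,0,0],[0,0,0],[0,0,0]], gripper=[-0.72,-0.72,-0.72,-0.72,-0.72,-0.72,-0.72,-0.72,-0.72,-0.72])

```text
time_s: 33.65
position: [0.6038, -0.0104, 0.0187]
tool_rot: [[0.034, 0.968, 0.247], [0.999, -0.032, -0.01], [-0.002, 0.247, -0.969]]
ft_force: [-2.1, -0.4, 1.3]
grip_width: 0.0121
```

```bash
python3 -c "
from rl import *
st()"
```

```text
t 33.65 pos [ 0.6038 -0.0104  0.0187] rackloc mm [-58.1  31. ] tipz 8.1 yaw x 88.06 zaxis [ 0.247 -0.01  -0.969] F [-2.08 -0.36  1.25] w 0.0121
```

>>> jog_arm(dr=[[0,0,0],[0,0,0],[0,0,0],[0,0,0],[0,0,0],[0,0,0],[0,0,0],[0,0,0],[0,0,0],[0,0,0]], slide=[[0,0.0003,0.0001],[0,0.0003,0.0001],[0,0.0003,0.0001],[0,0.0003,0.0001],[0,0.0003,0.0],[0,0.0003,0.0001],[0,0,0],[0,0,0],[0,0,0],[0,0,0]], gripper=[-0.72,-0.72,-0.72,-0.72,-0.72,-0.72,-0.72,-0.72,-0.72,-0.72])

```text
time_s: 34.65
position: [0.6046, -0.0104, 0.0186]
tool_rot: [[0.034, 0.969, 0.245], [0.999, -0.032, -0.01], [-0.002, 0.245, -0.97]]
ft_force: [-9.1, -0.7, 7.0]
grip_width: 0.0122
```

```bash
python3 -c "
from rl import *
st()"
```

```text
t 34.65 pos [ 0.6046 -0.0104  0.0186] rackloc mm [-57.4  31. ] tipz 8.0 yaw x 88.08 zaxis [ 0.2445 -0.0097 -0.9696] F [-9.09 -0.75  6.97] w 0.0122
```

>>> jog_arm(dr=[[0,0,0],[0,0,0],[0,0,0],[0,0,0],[0,0,0],[0,0,0],[0,0,0],[0,0,0],[0,0,0],[0,0,0]], slide=[[0,0.0004,0.0001],[0,0,0],[0,0,0],[0,-0.001,-0.0003],[0,-0.003,-0.0008],[0,-0.006,-0.0016],[0,-0.01,-0.0026],[0,-0.015,-0.004],[0,-0.02,-0.005],[0,-0.02,-0.005]], gripper=[-0.72,-0.72,-0.72,-0.72,-0.72,-0.72,-0.72,-0.72,-0.72,-0.72])

```text
time_s: 35.65
position: [0.5274, -0.0078, 0.0189]
tool_rot: [[0.034, 0.968, 0.247], [0.999, -0.032, -0.01], [-0.002, 0.247, -0.969]]
ft_force: [0.5, 0.7, 0.2]
grip_width: 0.0118
```

>>> jog_arm(dr=[[0,0,0],[0,0,0],[0,0,0],[0,0,0],[0,0,0],[0,0,0],[0,0,0],[0,0,0],[0,0,0],[0,0,0]], slide=[[0,-0.02,-0.01],[0,-0.02,-0.02],[0,-0.02,-0.025],[0,-0.02,-0.025],[0,-0.02,-0.025],[0,-0.02,-0.02],[0,-0.015,-0.01],[0,-0.01,0],[0,-0.005,0],[0,0,0]], gripper=[-0.72,-0.72,-0.72,-0.72,-0.72,-0.72,-0.72,-0.72,-0.72,-0.72])

```text
time_s: 36.65
position: [0.3497, -0.0017, 0.1121]
tool_rot: [[0.034, 0.969, 0.246], [0.999, -0.033, -0.01], [-0.001, 0.246, -0.969]]
ft_force: [0.8, -0.1, 0.1]
grip_width: 0.0119
```

```bash
python3 look.py 15; python3 bot.py 15 637 -11 -2; python3 - <<'E'
from fit import *
print("rail fit now",[fit([load(n+"15")],[grey(load(n+"15"))],[661,-43,-1.9],rail_edges()) for n in("top","side")])
E
```

```text
t 36.75 pos [ 0.3505 -0.0019  0.1123] rackloc mm [-311.6   31.1] tipz 101.6 yaw x 88.05 zaxis [ 0.2465 -0.0099 -0.9691] F [ 0.24 -0.77 -0.42] w 0.0119
[[ 0.034  0.969  0.247]
 [ 0.999 -0.033 -0.01 ]
 [-0.002  0.247 -0.969]] [ -23.8    7.8  124.2    9.1   35.1 -118.7]
top cap [268.5 164.7] [[ 0.6359 -0.0106  0.064 ]] min 44.0
side cap [306.8 195.6] [[ 0.6397 -0.0141  0.057 ]] min 30.0
rail fit now [(array([660.9 , -41.65,  -1.73]), np.float64(-149.3)), (array([661.  , -44.14,  -2.03]), np.float64(-213.9))]
```

View pics/w15.png

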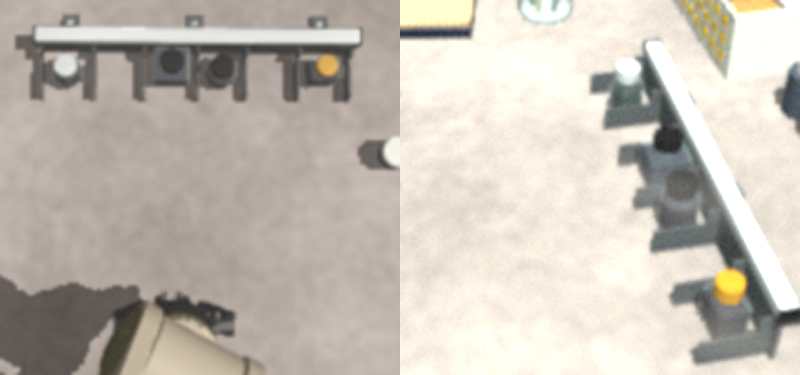

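View pics/bo15.png

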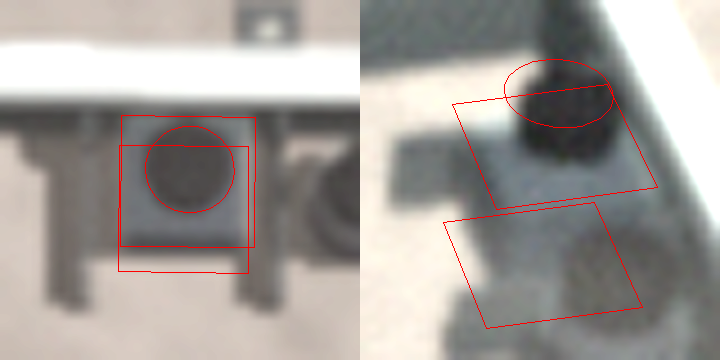

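```bash
python3 - <<'E'
from h import *
for n in("top","side"):
    a=load(n+"0")["pixels"];b=load(n+"15")["pixels"]; d=cv2.absdiff(a,b).max(2); m=(d>45).astype(np.uint8)
    k,l,s,c=cv2.connectedComponentsWithStats(cv2.dilate(m,np.ones((3,3))))
    print(n,[(x[:4].tolist(),int(x[4])) for x in s[1:] if x[4]>25])
E
```

```text
top [([258, 160, 17, 15], 231), ([280, 204, 25, 19], 362), ([0, 250, 259, 134], 18871), ([261, 257, 34, 18], 352), ([297, 282, 4, 9], 31), ([278, 292, 21, 36], 267), ([281, 333, 6, 8], 31), ([285, 341, 7, 7], 36), ([245, 351, 64, 33], 1263), ([213, 360, 8, 17], 77), ([106, 369, 17, 15], 128)]
side [([9, 0, 192, 259], 21831), ([300, 190, 9, 11], 73), ([294, 197, 24, 18], 221), ([23, 198, 43, 55], 1023), ([2, 221, 14, 13], 82), ([245, 221, 22, 32], 628), ([0, 231, 39, 32], 625), ([21, 262, 12, 5], 46)]
```

```bash
python3 -c "
from rig import env,observe
print(observe()['qvel'].round(2)); print(env.close_job())"
```

```text
[ 0.18  0.08 -0.55 -0.06  0.2   0.11]
the job is handed in; nothing more can be done
None
```

The square bottle now stands in the third gap, upright and against the backboard, and the job was handed in at about 37 s. One wrist turn went wrong on the way and moved the bottle in a way I had not planned.

**Counting:** I ran the closed fingertips along the top of the rail from the left end, pressing with about 6–7 N. I stopped briefly behind gaps 1, 2 and 3 in that order. The contact height came out at 62.1 mm against the stated 62.

**The fault:** While turning the wrist beside the bottle, joint 6 hit its limit and the arm swept off course. It shoved the bottle about 110 mm to the left and about 30 mm towards the rack, and pressed down at about 35 N as read at the end of that move. The bottle was upright when I looked afterwards. I have no pictures of the sweep itself, so I cannot show that the contact was a clean push from outside.

**Pushing:** I re-measured the bottle and pushed its left side face to square it up with gap 3. I then pushed its near face straight in until the force rose from about 2 N to 9 N, pressed 0.4 mm further, and backed straight out.

**Last checks:**
- **Home position:** the bottle cap measures x = 0.636 m (top camera) and 0.640 m (side camera); fully home should be about 0.637. The two cameras differ by about 3 mm, so I rely more on the force stop.
- **Other objects:** comparing the first and last pictures, only the bottle and the arm differ. The rail's fitted position is unchanged.
- **Hand:** it is about 0.25 m clear of the rack and touching nothing.

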